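# Reset the breaker under the latched cover on a bench feed board

### The arm

A 6-joint arm with a two-finger parallel gripper is mounted at the origin on the work surface. World frame = base frame: x ahead of the robot, y to its left, z up, the work surface at z = 0. Lengths are in m, angles in rad, forces in N, time in s.
With the tool pointing down it reaches from about 0.375 to 0.9 m from the base axis. Payload 3.1 kg.
Tool frame: the origin (TCP) lies at the very end of the fingers, on their centre line; the grasp point (between the pads) lies 19 mm behind it; z points along the fingers, y is the direction in which the jaws open and shut (so a half turn about z gives the same grasp; the last joint's range is limited). The gripper opens to 85 mm and grips with 20 to 120 N. Pads are 22 mm wide; open, the fingers measure 114 mm over their backs; the gripper's body (76 mm by 85 mm) begins 54 mm behind the grasp point. The pads swing forward as they close: fully open they stand 13 mm farther back than shut.
Start: joints at [-1.502, 0.527, 1.433, -0, 1.181, -0.178], TCP at [0.153, -0.606, 0.231] pointing down, gripper open.
Joint ranges: [-3.08, 3.08], [-0.75, 2.2], [0.22, 2.44], [-1.43, 4.57], [0, 2.65], [-2.85, 2.85]. Speed limits (rad/s): [2.79, 2.79, 3.14, 3.14, 3.14, 3.14].

### API

Orientations are given as a unit quaternion [w, x, y, z].
In Python, from cell import manip gives the robot as it stands.
- The arm moves only by the tool drive_tool, never from a script. Its argument "deltas" is a list of rows, each an object of numbers: "dx", "dy", "dz": the shift along the world's x, y, z in m; "ax", "ay", "az": the turn, a rotation vector about the world's x, y, z in rad; "jaw": the finger opening in m, from 0 to 0.0854. In form: [{"dx": .., "dy": .., "dz": .., "ax": .., "ay": .., "az": .., "jaw": ..}, ...]. A call has exactly 5 rows; each row shifts and turns the commanded pose from where the row before left it; what a row does not reach is not made up. A row lasts 1/8 s, in which the tool goes at most 62.5 mm and 10.7 degrees, less where a joint would pass 70% of its speed; a pose out of reach is approached as far as the arm can. A call is refused whole if a number of a shift passes 0.0625 or a number of a turn 0.188, either way. A call with a gripper value outside its range is refused whole. The fingers move at their own pace and stop on an object; the grip force is fixed at half the most. Time passes only in rows, so rows that do not move let the fingers close, or fill a call up. It gives the time, the measured TCP pose, the force and the opening at its end, in the units of the state.
- manip.state(): the state, without advancing time (a new reading comes with each control period).
- manip.snapshot(name): name is "scene" or "top"; returns the picture (420x560x3 uint8, blue, green, red); there is no depth.
- manip.camera_params(name): a dict with "vfov" (degrees; the focal length in pixels is half the picture's height over the tangent of half this angle, whatever the lens; pixels are square), "cx", "cy" (the principal point, pixels), "k1" (the pictures are not rectified: a ray, as slopes to the right and down, at radius r is drawn at 1 + k1 r^2 times it, then the intrinsics apply), "rvec" (rotation vector, rad) and "tvec" (3), from world to camera coordinates, as OpenCV has them. Camera axes: x right, y down, z forward; pixel columns grow to the right and rows downward; lengths in m; the calibration is good to about 2 mm. A picture is of the moment at which its call begins. camera_params takes no time and is no camera call.
- manip.finish_job(): hands the job in, once; it reports no verdict.
The state is a dict: "t": time; "joint_positions": joint angles; "qd": joint speeds; "tau": joint torques, N m; "eef_pos": TCP position; "ee_rot": TCP orientation; "force": force on the tool from outside, world axes, zero at the start; "wrist_torque": the same for the moment, N m; "width": finger opening in m.
Only numpy, scipy, OpenCV 4.12 (cv2) and the standard library are available. Lean on these libraries where they do the work, as an engineer would, in place of code of your own. Each camera call takes 0.05 s, during which the arm holds its last target.

### The job

Open the little breaker box on the feed board by squeezing the two orange tabs on the sides of its cover together, evenly and gently, so that both catches let go and the box is not shoved along its rail, and swing the cover right back on its hinge. Push the black breaker toggle fully over to ON (towards the hinge), then swing the cover down and press it until it snaps shut. Do not force anything, and leave everything else on the bench where it is.

Things in the scene. Friction and masses are not known exactly. Their poses are not given: they have to be found in the camera images.
- board: Grey steel feed board fixed to the bench, 240 x 340 x 8 mm; a rail along its y axis carries the breaker box in the middle, a terminal row at +y (y = 95 to 151 mm, 56 mm high) and a metal power supply at -y (y = -95 to -148 mm, 65 mm high). Origin: centre of its underside, on the bench; x points from the cover's free edge to its hinge (away from the robot at yaw 0), z up.
- rail_mid (a point): Middle of the rail's top, on the board (board x 0, y 0, 15.5 mm above the bench). The light grey breaker box stands here: 130 mm long (x = -65 to 65 mm), 38 mm wide, rim 71.5 mm above the bench. It is clipped on the rail, its middle anywhere within 10 mm of this point along y (not measured). A push of about 5 N along the rail would make it slip, which must not happen.
- tab_line (a point): Point of the board midway between the cover's two orange tabs if the box were at the rail's middle; the true midpoint is up to 10 mm off along y. It lies 82.5 mm above the bench, at board x = -40 mm. Each tab: 22 mm long (x), 16 mm high (74.5 to 90.5 mm above the bench), standing 5.5 mm out of the cover's side; 49 mm over their outer faces; free air beside and below them.
- hinge_line (a point): Point of the board on the cover's hinge axis (along y): board x = 60 mm, 71.5 mm above the bench. The tabs' centres lie 100 mm from it in x and 11 mm above it when shut. Cover: grey frame, clear window, 38 mm wide, 22 mm deep, from x = -62 to 64 mm, top face 93.5 mm above the bench when shut.
- toggle_line (a point): Point of the board on the breaker toggle's pivot axis (along y): board x = 18 mm, 72.5 mm above the bench. The black toggle bar under the cover is 14 mm wide (y, in the middle of the box), 7 mm thick, and reaches 19 mm from the pivot; the white breaker face round it is 73.5 mm above the bench, 44 mm long and 17 mm wide.
- cover (a joint): Hinge angle of the cover (rad): 0.01 snapped shut, 0.1 ajar, 2.0 fully open, where its weight keeps it; let go below 1.3 it falls to about 0.15 and rests on the catches; snapping it shut takes about 10 to 15 N on top near the tabs. Tabs are sprung: 1 N to start, catch frees at 3.5 mm and 7 N, stop at 5 mm and 10 N. Both must be in at once; then a pin lifts the cover ajar.
- breaker (a joint): Angle of the breaker's black toggle (rad): 0 to 0.25 is OFF, leaning towards the cover's free edge; 0.5 upright; 1.0 fully ON, leaning towards the hinge. It stays where it is left and takes about 3 N at its end.
- screwdriver: Screwdriver with a red handle, 200 mm long, lying on the bench; leave alone. Origin under its middle.
- wrench: Steel wrench, 190 mm long, lying on the bench; leave alone. Origin under its middle.
- spare: Spare white breaker module, 84 x 76 x 18 mm, lying loose on its side on the bench, black toggle at one edge; leave alone. Origin: on its underside.
- jar: Clear screw jar with grey cap, 62 mm across, 75 mm high; leave alone. Origin: centre of its underside.
- can: Spray can, 66 mm across, 165 mm high; leave alone. Origin: centre of its underside.
- tape: Grey and black tape measure, 80 x 36 x 62 mm; leave alone. Origin: centre of its underside.
- tray: Yellow open parts tray, 150 x 100 x 35 mm; leave alone. Origin: centre of its underside.

How it is judged:
On the way, in this order (a step that is already met when the one before it is completed fails the run):
1. the cover is freed and swung open (past 1.5 rad) (value of joint cover above 1.5 rad), for 0.2 s.
2. with the cover open, the breaker is switched on (value of joint breaker above 0.88 rad and value of joint cover above 0.8 rad), for 0.2 s.
At the end, for the whole second after the job is handed in: the cover is snapped shut (below 0.03 rad) and the breaker is on (above 0.88 rad) (value of joint cover below 0.03 rad and value of joint breaker above 0.88 rad); the robot touches nothing.
It fails at once if the box, its cover or tabs are forced by the fingers (more than 60 N, all contacts added up) (contact force between the fingers and board above 60 N).
It fails at once if the breaker box is shoved along its rail (more than 2 mm) (distance of box_c0 from where it was at the start of the episode above 0.002 m).
It fails at once if something lying on the bench is disturbed (moved more than 20 mm) (distance of any of screwdriver, wrench, spare, jar, can, tape, tray from where it was at the start of the episode above 0.02 m).
It also fails if it takes over 67 s, if anything falls off the work surface, if the arm or the gripper's body presses on something with over 40 N, if the wrist force passes 120 N, or if a joint passes its speed limit or range.

## Working session

There is one attempt and no reset: what is moved stays moved. The work goes in short steps, Python scripts to look and compute and a tool call to move; the robot and the scene stay as the last step left them, time stands still between calls to the robot, and variables do not carry over. Pictures are saved under pics/ and viewed, and the job is handed in when it is done.

Besides the shell and the picture viewer there is one more tool, called by a JSON object that holds its "api" and its "payload". drive_tool: Moves the arm, as the interface text tells. Its arguments: {"type":"object","properties":{"deltas":{"type":"array"}},"required":["deltas"]}

```bash
ls; mkdir -p pics; python3 - <<'E'
from cell import manip
import cv2
for n in("scene","top"):
    im=manip.snapshot(n); cv2.imwrite(f"pics/{n}0.png",im); print(n,manip.camera_params(n))
print(manip.state())
E
```

```text
pics
scene {'vfov': 54.61791521358585, 'cx': 283.84560368859286, 'cy': 210.9850026294086, 'k1': -0.0656558709297303, 'rvec': array([ 1.8203204 ,  1.84673193, -0.67808448]), 'tvec': array([-0.00632442, -0.38151561,  1.56618128])}
top {'vfov': 42.247770072543105, 'cx': 277.7801910414639, 'cy': 211.0747550943533, 'k1': -0.0662272253853152, 'rvec': array([ 2.1247072 , -2.1220067 ,  0.19784218]), 'tvec': array([-0.00725891,  0.5637502 ,  1.62701391])}
{'t': 0.1, 'joint_positions': array([-1.50149329e+00,  5.28399070e-01,  1.43378871e+00, -1.46923121e-06,
        1.18137064e+00, -1.78483423e-01]), 'qd': array([ 0.00097706, -0.00174966, -0.00411725,  0.00065262, -0.00127061,
        0.00167924]), 'tau': array([ 6.68544471e-04, -4.43303096e+01, -1.78586787e+01, -2.67235100e-04,
        3.86036671e-03, -7.93541574e-06]), 'eef_pos': array([ 0.1532796 , -0.60524946,  0.23041094]), 'ee_rot': array([-9.81452586e-04,  9.92334532e-01,  1.23576738e-01,  5.29506217e-05]), 'force': array([-0.92292253,  0.07061593, -0.64786495]), 'wrist_torque': array([-0.01390795,  0.03515389,  0.01926159]), 'width': 0.0852633788533031}
```

View pics/scene0.png

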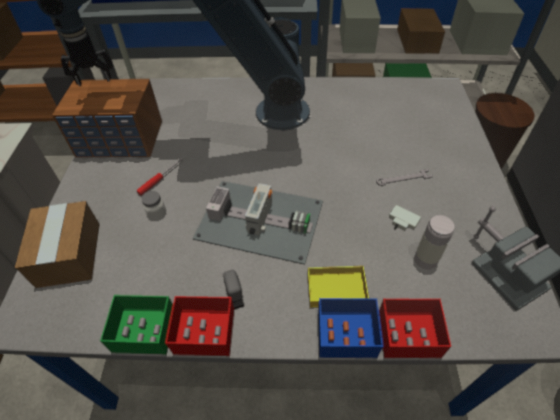

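View pics/top0.png

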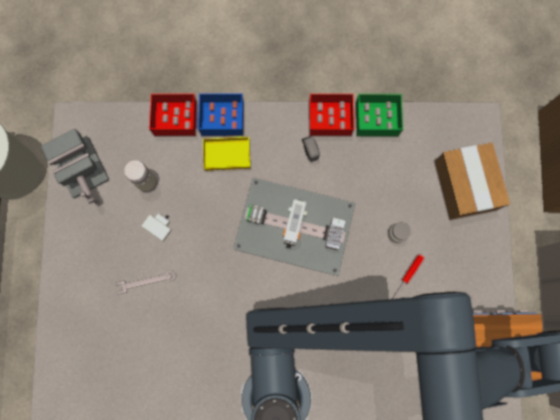

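```bash
cat > h.py <<'E'
import numpy as np,cv2
from cell import manip
def K(n):
    p=manip.camera_params(n); f=210/np.tan(np.radians(p['vfov']/2))
    return np.array([[f,0,p['cx']],[0,f,p['cy']],[0,0,1]]),np.array([p['k1'],0,0,0,0.]),np.array(p['rvec']),np.array(p['tvec'])
def proj(n,P):
    k,d,r,t=K(n); return cv2.projectPoints(np.array(P,float).reshape(-1,1,3),r,t,k,d)[0].reshape(-1,2)
def ray(n,uv):
    k,d,r,t=K(n); R=cv2.Rodrigues(r)[0]
    u=cv2.undistortPoints(np.array(uv,float).reshape(-1,1,2),k,d).reshape(-1,2)
    D=np.c_[u,np.ones(len(u))]@R; return -R.T@t,D
def onz(n,uv,z):
    o,D=ray(n,uv); return o+D*((z-o[2])/D[:,2])[:,None]
def crop(im,x0,y0,x1,y1,s,name):
    cv2.imwrite(name,cv2.resize(im[y0:y1,x0:x1],None,fx=s,fy=s,interpolation=cv2.INTER_CUBIC))
E
python3 - <<'E'
from h import *
a=cv2.imread('pics/scene0.png');b=cv2.imread('pics/top0.png')
crop(a,185,170,335,270,5,'pics/s0c.png');crop(b,225,170,365,280,5,'pics/t0c.png')
E
```

```text
(no output)
```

View pics/s0c.png

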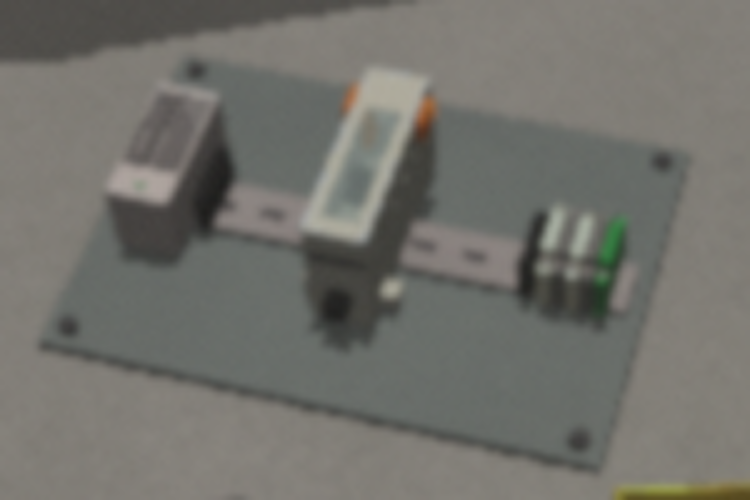

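View pics/t0c.png

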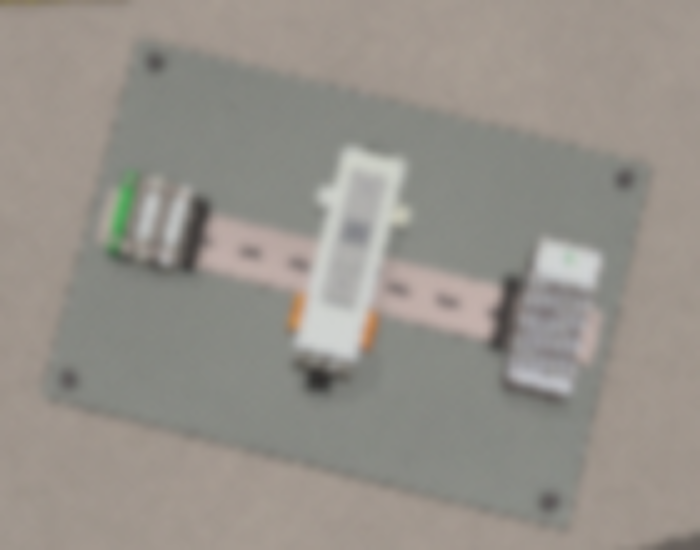

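```bash
cat > meas.py <<'E'
from h import *
def board(n,im):
    hsv=cv2.cvtColor(im,cv2.COLOR_BGR2HSV)
    b,g,r=[im[...,i].astype(int) for i in range(3)]
    m=((g-r>1)).astype(np.uint8)*255   # greenish grey vs pinkish bench
    return m
def tabs(im):
    hsv=cv2.cvtColor(im,cv2.COLOR_BGR2HSV)
    m=cv2.inRange(hsv,(5,110,70),(22,255,255)); return m
E
python3 - <<'E'
from meas import *
for n,(x0,y0,x1,y1) in (("scene",(185,170,335,270)),("top",(225,170,365,280))):
    im=cv2.imread(f'pics/{n}0.png'); m=board(n,im); roi=np.zeros_like(m); roi[y0:y1,x0:x1]=m[y0:y1,x0:x1]
    roi=cv2.morphologyEx(roi,cv2.MORPH_CLOSE,np.ones((3,3)));roi=cv2.morphologyEx(roi,cv2.MORPH_OPEN,np.ones((3,3)))
    cs,_=cv2.findContours(roi,cv2.RETR_EXTERNAL,cv2.CHAIN_APPROX_NONE)
    c=max(cs,key=cv2.contourArea); h=cv2.convexHull(c); ap=cv2.approxPolyDP(h,6,True).reshape(-1,2)
    P=onz(n,ap,0.008); print(n,ap.tolist(),cv2.contourArea(c)); print(P.round(4))
    if len(ap)==4: print('sides',np.linalg.norm(P-np.roll(P,-1,0),axis=1), 'c',P.mean(0))
    vis=im.copy(); cv2.drawContours(vis,[c],-1,(0,0,255),1); crop(vis,x0,y0,x1,y1,5,f'pics/{n}_m.png')
    t=tabs(im); t2=np.zeros_like(t);t2[y0:y1,x0:x1]=t[y0:y1,x0:x1]
    N,l,s,cc=cv2.connectedComponentsWithStats(t2)
    for i in range(1,N): print('tab',s[i],cc[i],onz(n,[cc[i]],.0825))
E
```

```text
scene [[321, 200], [304, 263], [194, 238], [205, 214], [274, 192]] 4034.0
[[ 0.4542  0.1321  0.008 ]
 [ 0.6848  0.0768  0.008 ]
 [ 0.6027 -0.2437  0.008 ]
 [ 0.5124 -0.2242  0.008 ]
 [ 0.4213 -0.0159  0.008 ]]
tab [254 188   2   3   4] [254.5 189. ] [[ 0.47646827 -0.0688953   0.0825    ]]
tab [268 190   4   8  18] [269.72222222 192.94444444] [[ 0.49193955 -0.02310421  0.0825    ]]
tab [331 269   1   1   1] [331. 269.] [[0.74851245 0.14288942 0.0825    ]]
top [[252, 185], [346, 203], [351, 213], [338, 267], [329, 272], [242, 249], [237, 239]] 4907.5
[[ 0.6571  0.0762  0.008 ]
 [ 0.5986 -0.2238  0.008 ]
 [ 0.5663 -0.239   0.008 ]
 [ 0.395  -0.1945  0.008 ]
 [ 0.3794 -0.1662  0.008 ]
 [ 0.4511  0.1055  0.008 ]
 [ 0.4827  0.1216  0.008 ]]
tab [283 230   2   5   6] [283.66666667 232.16666667] [[ 0.49349535 -0.0243847   0.0825    ]]
tab [298 233   2   6   7] [298.57142857 235.57142857] [[ 0.48319144 -0.06923587  0.0825    ]]
```

```bash
cat > edges.py <<'E'
from h import *
from scipy.ndimage import map_coordinates,gaussian_filter
def edge(im,p,q,w=6,ch=None,tr=.08,sg=.7):
    """subpixel line along p->q: max |gradient| on profiles; returns line (pt,dir), resid"""
    f=ch if ch is not None else im.astype(float)
    f=np.dstack([gaussian_filter(f[...,i],sg) for i in range(f.shape[2])])
    p=np.array(p,float);q=np.array(q,float);d=(q-p)/np.linalg.norm(q-p);nrm=np.array([-d[1],d[0]])
    s=np.arange(-w,w+.01,.1);pts=[]
    for a in np.linspace(tr,1-tr,60):
        c=p+a*(q-p)+s[:,None]*nrm
        v=np.array([map_coordinates(f[...,i],[c[:,1],c[:,0]],order=1) for i in range(f.shape[2])])
        g=np.linalg.norm(np.gradient(v,axis=1),axis=0); pts.append(c[g.argmax()])
    pts=np.array(pts)
    for _ in range(5):
        l=cv2.fitLine(pts.astype(np.float32),cv2.DIST_HUBER,0,.01,.01).ravel()
        r=np.abs((pts-l[2:])@[-l[1],l[0]]); pts=pts[r<max(.5,2*np.median(r))]
    return l,len(pts),r.mean()
def inter(l,m):
    A=np.array([[l[0],-m[0]],[l[1],-m[1]]]); t=np.linalg.solve(A,m[2:]-l[2:]); return l[2:]+t[0]*l[:2]
E
python3 - <<'E'
from edges import *
C={'top':np.array([(140,40),(650,165),(570,525),(45,400)])/5+[225,170],'scene':np.array([(190,57),(690,152),(600,468),(40,345)])/5+[185,170]}
for n in C:
    im=cv2.imread(f'pics/{n}0.png'); c=C[n]
    L=[]
    for i in range(4):
        l,k,r=edge(im,c[i],c[(i+1)%4],4,sg=1); L.append(l); print(k,round(float(r),2),end=' ')
    X=np.array([inter(L[i-1],L[i]) for i in range(4)]); P=onz(n,X,.008)
    print(n,X.round(1).tolist());print(P.round(4).tolist(),'sides',np.linalg.norm(P-np.roll(P,-1,0),axis=1).round(4),'c',P.mean(0).round(4))
    for i in range(4):
        e=P[(i+1)%4]-P[i]; print('ang',np.degrees(np.arctan2(e[1],e[0])).round(2))
E
```

```text
42 0.22 28 0.17 59 0.16 37 0.16 top [[251.5, 176.89999389648438], [355.6000061035156, 201.8000030517578], [338.29998779296875, 276.70001220703125], [231.5, 249.60000610351562]]
[[0.6838, 0.0782, 0.008], [0.6027, -0.2545, 0.008], [0.3648, -0.1951, 0.008], [0.4492, 0.1384, 0.008]] sides [0.3425 0.2452 0.344  0.2422] c [ 0.5252 -0.0582  0.008 ]
ang -103.7
ang 165.96
ang 75.8
ang -14.39
43 0.21 50 0.16 53 0.19 27 0.19 scene [[220.5, 180.10000610351562], [323.70001220703125, 200.1999969482422], [305.20001220703125, 265.29998779296875], [191.3000030517578, 239.8000030517578]]
[[0.3694, -0.1937, 0.008], [0.455, 0.1404, 0.008], [0.6921, 0.08, 0.008], [0.6091, -0.2508, 0.008]] sides [0.3448 0.2447 0.3411 0.2464] c [ 0.5314 -0.056   0.008 ]
ang 75.63
ang -14.27
ang -104.09
ang 166.6
```

```bash
python3 - <<'E'
from edges import *
yaw=np.radians(-14.1); ex=np.array([np.cos(yaw),np.sin(yaw)]); ey=np.array([-ex[1],ex[0]])
C0=np.array([.527,-.057])
C={'top':np.array([(343,150),(407,160),(357,360),(298,348)])/5+[225,170],'scene':np.array([(370,66),(433,76),(362,240),(302,228)])/5+[185,170]}
for n in C:
    im=cv2.imread(f'pics/{n}0.png'); c=C[n]; L=[]
    for i in range(4):
        l,k,r=edge(im,c[i],c[(i+1)%4],2.5,sg=.5); L.append(l); print(k,round(float(r),2),end=' ')
    X=np.array([inter(L[i-1],L[i]) for i in range(4)]); P=onz(n,X,.0935)[:,:2]
    print(n,(X).round(1).tolist()); print('board coords mm',[((p-C0)@np.c_[ex,ey]*1000).round(1).tolist() for p in P],'sides',(np.linalg.norm(P-np.roll(P,-1,0),axis=1)*1000).round(1))
    e=(P[0]+P[1])/2-(P[2]+P[3])/2; print('axis ang',np.degrees(np.arctan2(e[1],e[0])), 'center world',P.mean(0).round(4))
    im=cv2.cvtColor(im,cv2.COLOR_BGR2HSV); 
    w=np.clip(im[...,1].astype(float)-70,0,None)*((im[...,0]>4)&(im[...,0]<23))
    m=np.zeros_like(w); a=C[n].min(0).astype(int)-4;b=C[n].max(0).astype(int)+5; m[a[1]:b[1],a[0]:b[0]]=w[a[1]:b[1],a[0]:b[0]]
    N,l,s,cc=cv2.connectedComponentsWithStats((m>0).astype(np.uint8))
    for i in range(1,N):
        if s[i,4]>3:
            v,u=np.nonzero(l==i); ww=m[v,u]; q=np.array([(u*ww).sum(),(v*ww).sum()])/ww.sum(); p=onz(n,[q],.0825)[0,:2]; print('tab',s[i,4],q.round(1),p.round(4),((p-C0)@np.c_[ex,ey]*1000).round(1))
E
```

```text
53 0.17 46 0.17 51 0.17 46 0.19 top [[293.1000061035156, 198.5], [305.79998779296875, 202.3000030517578], [295.8999938964844, 242.0], [283.29998779296875, 238.8000030517578]]
board coords mm [[64.8, 20.6], [62.8, -19.5], [-61.9, -19.4], [-61.7, 19.5]] sides [ 40.2 124.7  38.9 126.6]
axis ang -13.861491279591208 center world [ 0.528 -0.057]
tab 16 [283.7 231.9] [ 0.4943 -0.0245] [-39.6  23.5]
tab 17 [298.7 235.6] [ 0.4831 -0.0696] [-39.6 -22.9]
56 0.17 58 0.15 58 0.14 58 0.15 scene [[258.20001220703125, 182.5], [270.79998779296875, 185.1999969482422], [257.70001220703125, 218.5], [243.89999389648438, 215.60000610351562]]
board coords mm [[-64.2, -17.4], [-63.1, 21.9], [65.6, 22.4], [65.4, -17.9]] sides [ 39.3 128.7  40.3 129.6]
axis ang 165.88465689830466 center world [ 0.5284 -0.055 ]
tab 11 [254.5 189.1] [ 0.4768 -0.0688] [-45.8 -23.7]
tab 29 [269.6 193.1] [ 0.4924 -0.0234] [-41.7  24.2]
```

{"api": "drive_tool", "payload": {"deltas": [{"dx":0.022,"dy":0.037,"az":-0.033},{"dx":0.022,"dy":0.037,"az":-0.033},{"dx":0.022,"dy":0.037,"az":-0.033},{"dx":0.022,"dy":0.037,"az":-0.033},{"dx":0.022,"dy":0.037,"az":-0.033}]}}

```text
schema error: expected keys dx, dy, dz, ax, ay, az, jaw
```

{"api": "drive_tool", "payload": {"deltas": [{"dx":0.022,"dy":0.037,"az":-0.033},{"dx":0.022,"dy":0.037,"az":-0.033},{"dx":0.022,"dy":0.037,"az":-0.033},{"dx":0.022,"dy":0.037,"az":-0.033},{"dx":0.022,"dy":0.037,"az":-0.033}]}}

```text
schema error: expected keys dx, dy, dz, ax, ay, az, jaw
```

{"api": "drive_tool", "payload": {"deltas": [{"dx":0.022,"dy":0.037,"az":-0.033},{"dx":0.022,"dy":0.037,"az":-0.033},{"dx":0.022,"dy":0.037,"az":-0.033},{"dx":0.022,"dy":0.037,"az":-0.033},{"dx":0.022,"dy":0.037,"az":-0.033,"jaw":0.065}]}}

```text
schema error: expected keys dx, dy, dz, ax, ay, az, jaw
```

{"api": "drive_tool", "payload": {"deltas": [{"dx":0.022,"dy":0.037,"dz":0,"ax":0,"ay":0,"az":-0.033,"jaw":0.085},{"dx":0.022,"dy":0.037,"dz":0,"ax":0,"ay":0,"az":-0.033,"jaw":0.085},{"dx":0.022,"dy":0.037,"dz":0,"ax":0,"ay":0,"az":-0.033,"jaw":0.085},{"dx":0.022,"dy":0.037,"dz":0,"ax":0,"ay":0,"az":-0.033,"jaw":0.085},{"dx":0.022,"dy":0.037,"dz":0,"ax":0,"ay":0,"az":-0.033,"jaw":0.085}]}}

```text
t: 0.72
eef_pos: [0.2638, -0.4194, 0.231]
ee_rot: [-0.0, 0.999, 0.041, -0.0]
force: [-0.7, 0.1, 0.6]
width: 0.0848
```

{"api": "drive_tool", "payload": {"deltas": [{"dx":0.022,"dy":0.037,"dz":0,"ax":0,"ay":0,"az":-0.033,"jaw":0.085},{"dx":0.022,"dy":0.037,"dz":0,"ax":0,"ay":0,"az":-0.033,"jaw":0.085},{"dx":0.022,"dy":0.037,"dz":0,"ax":0,"ay":0,"az":-0.033,"jaw":0.085},{"dx":0.022,"dy":0.037,"dz":0,"ax":0,"ay":0,"az":-0.033,"jaw":0.085},{"dx":0.022,"dy":0.037,"dz":0,"ax":0,"ay":0,"az":-0.033,"jaw":0.085}]}}

```text
t: 1.35
eef_pos: [0.3737, -0.2345, 0.2311]
ee_rot: [-0.0, 0.999, -0.042, -0.0]
force: [1.1, 0.0, -0.8]
width: 0.0847
```

{"api": "drive_tool", "payload": {"deltas": [{"dx":0.022,"dy":0.037,"dz":0,"ax":0,"ay":0,"az":-0.033,"jaw":0.085},{"dx":0.022,"dy":0.037,"dz":-0.01,"ax":0,"ay":0,"az":-0.033,"jaw":0.085},{"dx":0.022,"dy":0.037,"dz":-0.02,"ax":0,"ay":0,"az":-0.033,"jaw":0.075},{"dx":0.022,"dy":0.037,"dz":-0.02,"ax":0,"ay":0,"az":-0.033,"jaw":0.07},{"dx":0.022,"dy":0.037,"dz":-0.02,"ax":0,"ay":0,"az":-0.033,"jaw":0.065}]}}

```text
t: 1.98
eef_pos: [0.4839, -0.0496, 0.1605]
ee_rot: [0.0, 0.992, -0.124, -0.0]
force: [-0.6, 0.3, 0.7]
width: 0.0654
```

```bash
python3 - <<'E'
from h import *
for n,r in (("scene",(185,150,335,270)),("top",(225,170,365,280))):
    im=manip.snapshot(n); cv2.imwrite(f'pics/{n}1.png',im); crop(im,*r,5,f'pics/{n}1c.png')
s=manip.state(); print(s)
E
```

```text
{'t': 2.075, 'joint_positions': array([-3.29217570e-01,  4.54794788e-01,  1.84681425e+00,  1.19918513e-03,
        8.43814398e-01,  1.48373038e+00]), 'qd': array([-0.06252594, -0.03865354,  0.00468095, -0.04019785,  0.02845686,
       -0.06437762]), 'tau': array([  1.02301441, -34.5045197 , -12.52168447,   0.18924708,
        -0.18049227,   0.30073796]), 'eef_pos': array([ 0.48326044, -0.04752592,  0.1593203 ]), 'ee_rot': array([-8.33389010e-04,  9.92629040e-01, -1.21176402e-01, -1.78163092e-03]), 'force': array([-0.65575861,  0.59213864, -0.48605164]), 'wrist_torque': array([ 0.00681362,  0.00851624, -0.01853168]), 'width': 0.06501741623022522}
```

View pics/scene1c.png

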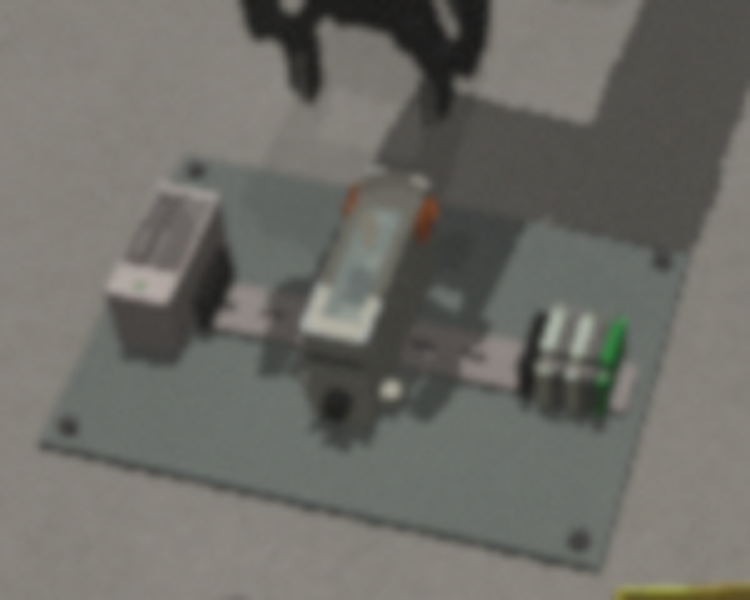

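View pics/top1c.png

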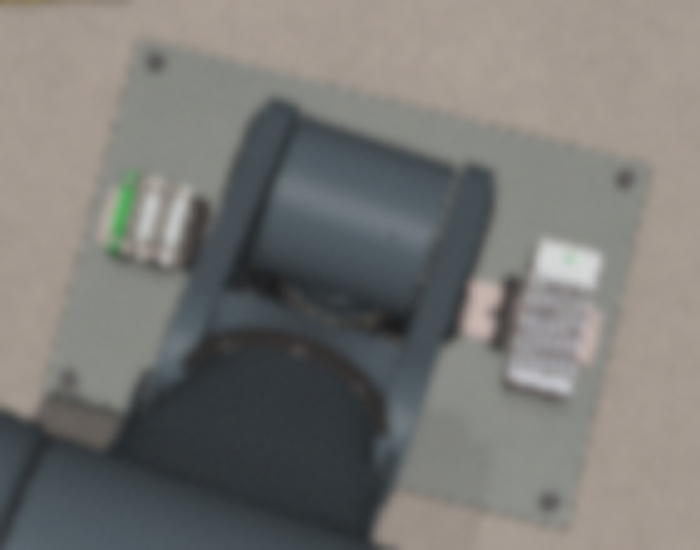

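{"api": "drive_tool", "payload": {"deltas": [{"dx":0.005,"dy":0.004,"dz":-0.02,"ax":0,"ay":0,"az":0,"jaw":0.065},{"dx":0,"dy":0,"dz":-0.02,"ax":0,"ay":0,"az":0,"jaw":0.065},{"dx":0,"dy":0,"dz":-0.02,"ax":0,"ay":0,"az":0,"jaw":0.065},{"dx":0,"dy":0,"dz":-0.02,"ax":0,"ay":0,"az":0,"jaw":0.065},{"dx":0,"dy":0,"dz":-0.01,"ax":0,"ay":0,"az":0,"jaw":0.065}]}}

```text
t: 2.7
eef_pos: [0.4877, -0.0474, 0.0706]
ee_rot: [-0.0, 0.992, -0.124, -0.001]
force: [0.3, 0.3, -0.6]
width: 0.065
```

```bash
python3 - <<'E'
from h import *
for n,r in (("scene",(205,140,315,230)),):
    im=manip.snapshot(n); cv2.imwrite(f'pics/{n}2.png',im); crop(im,*r,7,f'pics/{n}2c.png')
s=manip.state(); print(s['eef_pos'],s['ee_rot'],s['force'],s['width'])
E
```

```text
[ 0.48735549 -0.04726788  0.06995357] [-1.90960640e-04  9.92338856e-01 -1.23538974e-01 -1.29636956e-03] [ 0.37568554 -0.66213516 -0.80605644] 0.06514079966617035
```

View pics/scene2c.png

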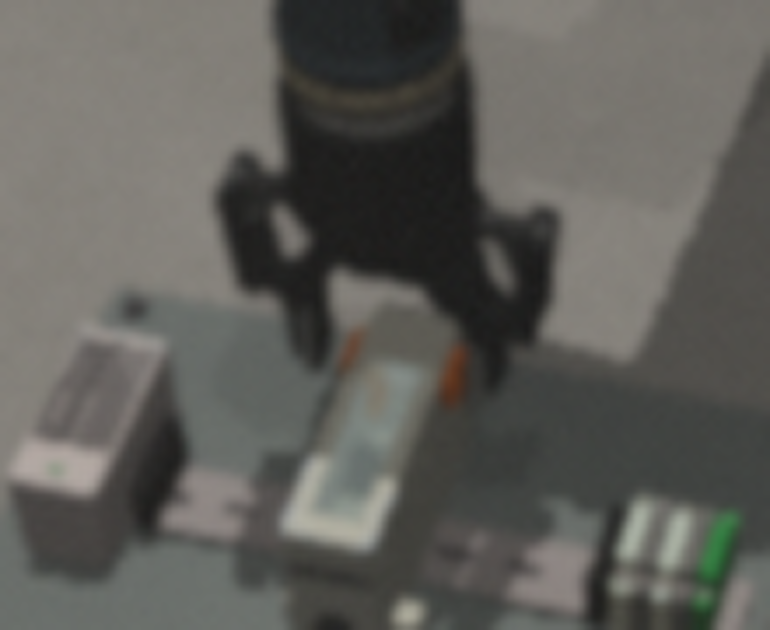

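{"api": "drive_tool", "payload": {"deltas": [{"dx":0,"dy":0.001,"dz":0,"ax":0,"ay":0,"az":0,"jaw":0.06},{"dx":0,"dy":0,"dz":0,"ax":0,"ay":0,"az":0,"jaw":0.056},{"dx":0,"dy":0,"dz":0,"ax":0,"ay":0,"az":0,"jaw":0.054},{"dx":0,"dy":0,"dz":0,"ax":0,"ay":0,"az":0,"jaw":0.052},{"dx":0,"dy":0,"dz":0,"ax":0,"ay":0,"az":0,"jaw":0.051}]}}

```text
t: 3.38
eef_pos: [0.4884, -0.0459, 0.0715]
ee_rot: [0.0, 0.992, -0.123, 0.0]
force: [-0.4, 0.1, -0.2]
width: 0.0513
```

```bash
python3 - <<'E'
from h import *
for n,r in (("scene",(225,160,295,220)),):
    im=manip.snapshot(n); cv2.imwrite(f'pics/{n}3.png',im); crop(im,*r,10,f'pics/{n}3c.png')
s=manip.state(); print(s['eef_pos'],s['ee_rot'],s['force'],s['width'])
E
```

```text
[ 0.48836299 -0.04586913  0.07143232] [ 3.66449714e-05  9.92380288e-01 -1.23212631e-01  1.05033447e-04] [ 0.16057918  0.34017083 -0.03421931] 0.051229406195090685
```

View pics/scene3c.png

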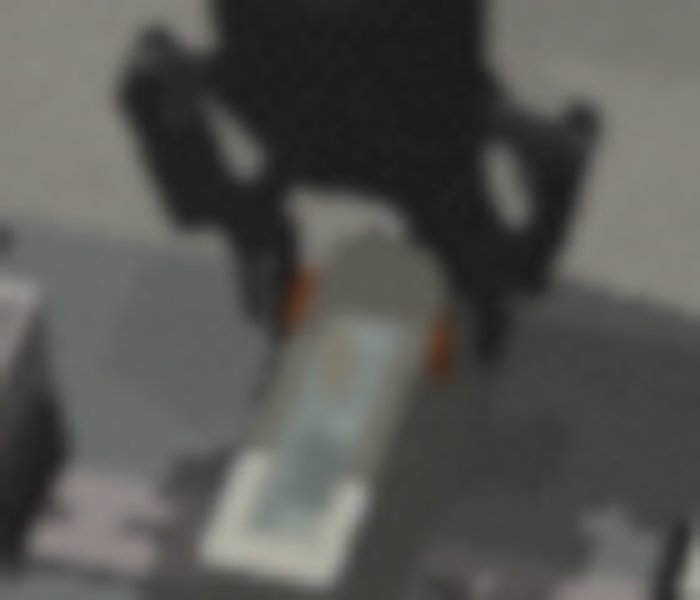

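{"api": "drive_tool", "payload": {"deltas": [{"dx":0,"dy":0,"dz":0,"ax":0,"ay":0,"az":0,"jaw":0.05},{"dx":0,"dy":0,"dz":0,"ax":0,"ay":0,"az":0,"jaw":0.0495},{"dx":0,"dy":0,"dz":0,"ax":0,"ay":0,"az":0,"jaw":0.049},{"dx":0,"dy":0,"dz":0,"ax":0,"ay":0,"az":0,"jaw":0.0485},{"dx":0,"dy":0,"dz":0,"ax":0,"ay":0,"az":0,"jaw":0.0485}]}}

```text
t: 4.05
eef_pos: [0.4884, -0.0458, 0.0714]
ee_rot: [-0.0, 0.992, -0.123, 0.0]
force: [1.0, 3.1, 2.5]
width: 0.0484
```

{"api": "drive_tool", "payload": {"deltas": [{"dx":0.0002,"dy":0.0008,"dz":0,"ax":0,"ay":0,"az":0,"jaw":0.0485},{"dx":0,"dy":0,"dz":0,"ax":0,"ay":0,"az":0,"jaw":0.0485},{"dx":0,"dy":0,"dz":0,"ax":0,"ay":0,"az":0,"jaw":0.0485},{"dx":0,"dy":0,"dz":0,"ax":0,"ay":0,"az":0,"jaw":0.0485},{"dx":0,"dy":0,"dz":0,"ax":0,"ay":0,"az":0,"jaw":0.0485}]}}

```text
t: 4.68
eef_pos: [0.4885, -0.0453, 0.0713]
ee_rot: [0.0, 0.992, -0.123, 0.0]
force: [0.0, 0.3, 1.7]
width: 0.0485
```

{"api": "drive_tool", "payload": {"deltas": [{"dx":0,"dy":0,"dz":0,"ax":0,"ay":0,"az":0,"jaw":0.048},{"dx":0,"dy":0,"dz":0,"ax":0,"ay":0,"az":0,"jaw":0.0475},{"dx":0,"dy":0,"dz":0,"ax":0,"ay":0,"az":0,"jaw":0.047},{"dx":0,"dy":0,"dz":0,"ax":0,"ay":0,"az":0,"jaw":0.047},{"dx":0,"dy":0,"dz":0,"ax":0,"ay":0,"az":0,"jaw":0.047}]}}

```text
t: 5.3
eef_pos: [0.4886, -0.0451, 0.0714]
ee_rot: [0.0, 0.992, -0.123, 0.0]
force: [0.2, 1.1, 3.9]
width: 0.0472
```

```bash
python3 - <<'E'
from h import *
for i in range(3):
    manip.snapshot("top"); s=manip.state(); print(s['eef_pos'],s['force'],s['width'],s['wrist_torque'])
E
```

```text
[ 0.48855261 -0.04507137  0.07139644] [-0.58518986  0.34345712  4.52968031] 0.04692254750119081 [0.01885367 0.0874355  0.00202697]
[ 0.4885388  -0.04509824  0.07137516] [0.12848529 0.18298987 5.38398174] 0.04705192603256355 [0.02222347 0.05767794 0.00789196]
[ 0.4885739  -0.04509672  0.07136763] [ 0.33548496 -0.51787344  5.07129871] 0.04746566937384184 [0.05762998 0.04435544 0.01120617]
```

{"api": "drive_tool", "payload": {"deltas": [{"dx":0,"dy":0,"dz":0.0005,"ax":0,"ay":0,"az":0,"jaw":0.0465},{"dx":0,"dy":0,"dz":0.0003,"ax":0,"ay":0,"az":0,"jaw":0.046},{"dx":0,"dy":0,"dz":0.0003,"ax":0,"ay":0,"az":0,"jaw":0.0455},{"dx":0,"dy":0,"dz":0.0003,"ax":0,"ay":0,"az":0,"jaw":0.045},{"dx":0,"dy":0,"dz":0,"ax":0,"ay":0,"az":0,"jaw":0.045}]}}

```text
t: 6.08
eef_pos: [0.4885, -0.0451, 0.0721]
ee_rot: [-0.0, 0.992, -0.123, -0.0]
force: [1.7, -0.8, -8.8]
width: 0.0452
```

```bash
python3 - <<'E'
from h import *
for i in range(3):
    manip.snapshot("top"); s=manip.state(); print(s['eef_pos'],s['force'],s['width'],s['wrist_torque'])
E
```

```text
[ 0.48847231 -0.04509364  0.07217872] [ 2.40183162e+00  3.05712453e-03 -1.01149868e+01] 0.04497668762647888 [-0.08017899 -0.33924248 -0.03395657]
[ 0.48843431 -0.04509296  0.07224271] [ 2.7687615  -0.76409219 -9.62974689] 0.04495764551885023 [-0.04669965 -0.28656254  0.0079817 ]
[ 0.48843944 -0.04508661  0.07235772] [  1.87243008   0.20359761 -10.08387329] 0.04510322145506666 [-0.14065606 -0.41252014 -0.01531573]
```

{"api": "drive_tool", "payload": {"deltas": [{"dx":0,"dy":0,"dz":-0.0003,"ax":0,"ay":0,"az":0,"jaw":0.0445},{"dx":0,"dy":0,"dz":0,"ax":0,"ay":0,"az":0,"jaw":0.044},{"dx":0,"dy":0,"dz":0,"ax":0,"ay":0,"az":0,"jaw":0.0435},{"dx":0,"dy":0,"dz":0,"ax":0,"ay":0,"az":0,"jaw":0.043},{"dx":0,"dy":0,"dz":0,"ax":0,"ay":0,"az":0,"jaw":0.043}]}}

```text
t: 6.85
eef_pos: [0.4885, -0.0451, 0.0726]
ee_rot: [0.0, 0.992, -0.123, 0.0]
force: [1.0, 0.7, -2.9]
width: 0.043
```

```bash
python3 - <<'E'
from h import *
for i in range(3):
    manip.snapshot("top"); s=manip.state(); print(s['eef_pos'],s['force'],s['width'],s['wrist_torque'])
E
```

```text
[ 0.48846183 -0.04507314  0.07262325] [ 0.51955633  0.02717874 -3.25870872] 0.04289016824542871 [-0.08978039 -0.0573779  -0.04811361]
[ 0.48845411 -0.04506433  0.07261405] [ 1.55957412  0.43843439 -2.53075556] 0.043031352454067306 [-0.13316323 -0.12979782 -0.06940687]
[ 0.48846703 -0.04506295  0.07260381] [ 0.28840554 -0.62112857 -1.70719064] 0.043073555183792064 [-0.01961166 -0.09857957  0.05348665]
```

Balanced. Close further through the catch point (42 mm), aiming at 40.5 mm.

{"api": "drive_tool", "payload": {"deltas": [{"dx":0,"dy":0,"dz":0,"ax":0,"ay":0,"az":0,"jaw":0.0425},{"dx":0,"dy":0,"dz":0,"ax":0,"ay":0,"az":0,"jaw":0.042},{"dx":0,"dy":0,"dz":0.0003,"ax":0,"ay":0,"az":0,"jaw":0.0415},{"dx":0,"dy":0,"dz":0.0003,"ax":0,"ay":0,"az":0,"jaw":0.041},{"dx":0,"dy":0,"dz":0,"ax":0,"ay":0,"az":0,"jaw":0.0408}]}}

```text
t: 7.62
eef_pos: [0.4885, -0.0451, 0.0731]
ee_rot: [0.0, 0.992, -0.123, 0.0]
force: [0.2, -0.6, 3.3]
width: 0.041
```

```bash
python3 - <<'E'
from h import *
for i in range(2):
    im=manip.snapshot("scene"); s=manip.state(); print(s['eef_pos'],s['force'],s['width'],s['wrist_torque'])
cv2.imwrite('pics/scene4.png',im); crop(im,215,150,305,220,8,f'pics/scene4c.png')
E
```

```text
[ 0.48848702 -0.04504637  0.07312093] [-0.11929822 -0.50075493  3.08765582] 0.04050693298381222 [-0.00200778  0.01602393 -0.00011225]
[ 0.48853361 -0.0450893   0.07309894] [0.37286516 0.90048322 3.28945481] 0.04085105622038367 [-0.03207021  0.18426853 -0.02404733]
```

View pics/scene4c.png

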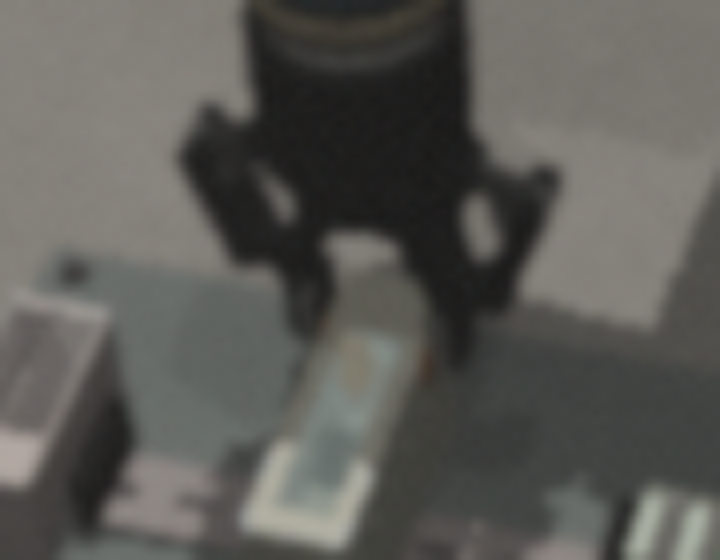

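{"api": "drive_tool", "payload": {"deltas": [{"dx":0,"dy":0,"dz":0.001,"ax":0,"ay":0,"az":0,"jaw":0.0406},{"dx":0.0001,"dy":0,"dz":0.001,"ax":0,"ay":0,"az":0,"jaw":0.0406},{"dx":0.0002,"dy":0,"dz":0.001,"ax":0,"ay":0,"az":0,"jaw":0.0406},{"dx":0.0002,"dy":0,"dz":0.001,"ax":0,"ay":0,"az":0,"jaw":0.0406},{"dx":0.0002,"dy":0,"dz":0.001,"ax":0,"ay":0,"az":0,"jaw":0.0406}]}}

```text
t: 8.35
eef_pos: [0.4893, -0.0451, 0.078]
ee_rot: [0.0, 0.992, -0.123, 0.0]
force: [0.0, -0.2, 1.6]
width: 0.0405
```

{"api": "drive_tool", "payload": {"deltas": [{"dx":0.0007,"dy":-0.0002,"dz":0.0048,"ax":0,"ay":0,"az":0,"jaw":0.0406},{"dx":0.001,"dy":-0.0003,"dz":0.0048,"ax":0,"ay":0,"az":0,"jaw":0.0406},{"dx":0.0013,"dy":-0.0003,"dz":0.0048,"ax":0,"ay":0,"az":0,"jaw":0.0406},{"dx":0.0017,"dy":-0.0004,"dz":0.0048,"ax":0,"ay":0,"az":0,"jaw":0.0406},{"dx":0.002,"dy":-0.0005,"dz":0.0048,"ax":0,"ay":0,"az":0,"jaw":0.0406}]}}

```text
t: 8.98
eef_pos: [0.4959, -0.0468, 0.1023]
ee_rot: [-0.0, 0.992, -0.123, -0.0]
force: [1.3, -0.4, -2.3]
width: 0.0409
```

```bash
python3 - <<'E'
from h import *
im=manip.snapshot("scene"); s=manip.state(); print(s['eef_pos'],s['force'],s['width'],s['wrist_torque'])
cv2.imwrite('pics/scene5.png',im); crop(im,215,140,305,220,8,f'pics/scene5c.png')
E
```

```text
[ 0.49608021 -0.04682927  0.10277504] [ 0.98543307 -0.91184397 -1.74413772] 0.04074270677470499 [-0.02667445  0.02865149 -0.01741424]
```

View pics/scene5c.png

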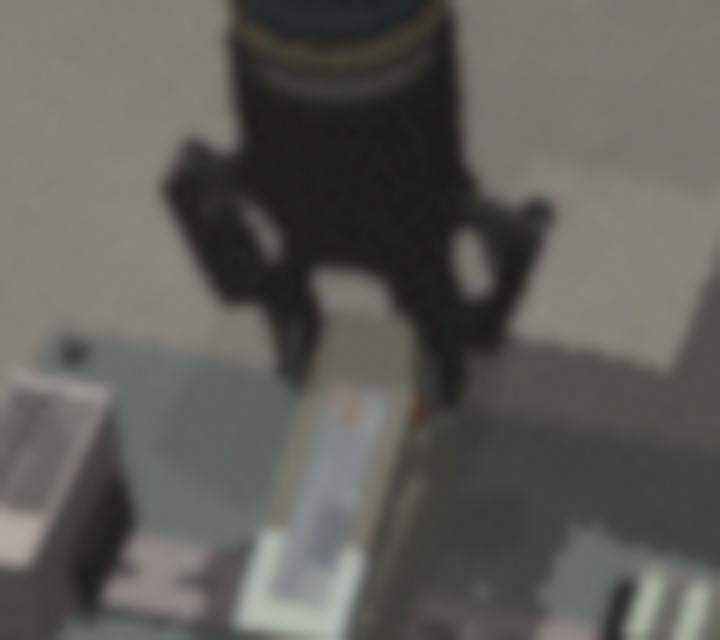

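```bash
python3 - <<'E'
import numpy as np
th=np.r_[.3,np.linspace(.3,1.7,16)[1:]]; a=th+.1096; x=-.1006*np.cos(a); z=.1006*np.sin(a)
for i in range(15): 
    d=x[i+1]-x[i]; print(round(th[i+1],3),'dx %.4f dy %.4f dz %.4f'%(d*.9703,-d*.2419,z[i+1]-z[i]))
E
```

```text
0.393 dx 0.0040 dy -0.0010 dz 0.0084
0.487 dx 0.0048 dy -0.0012 dz 0.0080
0.58 dx 0.0055 dy -0.0014 dz 0.0075
0.673 dx 0.0061 dy -0.0015 dz 0.0070
0.767 dx 0.0067 dy -0.0017 dz 0.0063
0.86 dx 0.0073 dy -0.0018 dz 0.0057
0.953 dx 0.0077 dy -0.0019 dz 0.0049
1.047 dx 0.0082 dy -0.0020 dz 0.0042
1.14 dx 0.0085 dy -0.0021 dz 0.0034
1.233 dx 0.0088 dy -0.0022 dz 0.0025
1.327 dx 0.0090 dy -0.0022 dz 0.0017
1.42 dx 0.0091 dy -0.0023 dz 0.0008
1.513 dx 0.0091 dy -0.0023 dz -0.0001
1.607 dx 0.0091 dy -0.0023 dz -0.0009
1.7 dx 0.0089 dy -0.0022 dz -0.0018
```

{"api": "drive_tool", "payload": {"deltas": [{"dx":0.004,"dy":-0.001,"dz":0.0084,"ax":0,"ay":0,"az":0,"jaw":0.0406},{"dx":0.0048,"dy":-0.0012,"dz":0.008,"ax":0,"ay":0,"az":0,"jaw":0.0406},{"dx":0.0055,"dy":-0.0014,"dz":0.0075,"ax":0,"ay":0,"az":0,"jaw":0.0406},{"dx":0.0061,"dy":-0.0015,"dz":0.007,"ax":0,"ay":0,"az":0,"jaw":0.0406},{"dx":0.0067,"dy":-0.0017,"dz":0.0063,"ax":0,"ay":0,"az":0,"jaw":0.0406}]}}

```text
t: 9.65
eef_pos: [0.5229, -0.0535, 0.1397]
ee_rot: [-0.0, 0.992, -0.123, -0.001]
force: [-0.6, 0.4, -1.0]
width: 0.0411
```

```bash
python3 - <<'E'
from h import *
im=manip.snapshot("scene"); s=manip.state(); print(s['eef_pos'],s['force'],s['width'],s['wrist_torque'])
cv2.imwrite('pics/scene6.png',im); crop(im,215,140,305,230,7,f'pics/scene6c.png')
E
```

```text
[ 0.52435213 -0.053992    0.14055385] [-2.94186099  0.19927521  5.26879567] 0.04067995235771546 [0.08965587 0.65221182 0.01933339]
```

View pics/scene6c.png

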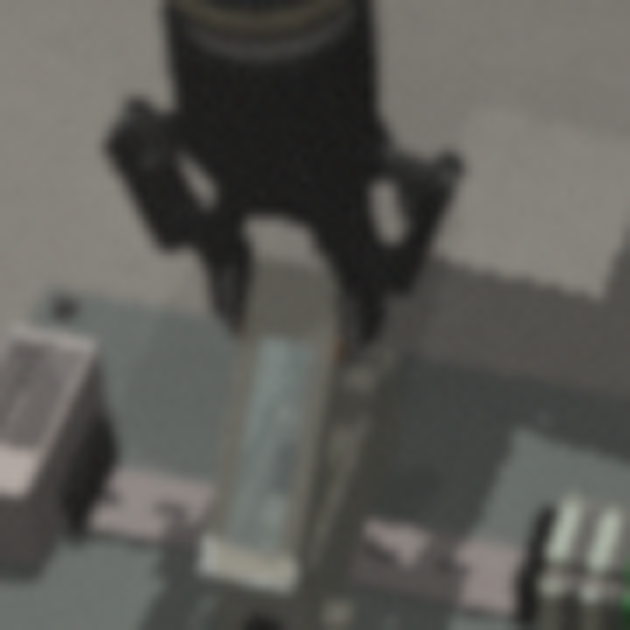

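Cover is following at about 45° with low forces; continue the arc.

{"api": "drive_tool", "payload": {"deltas": [{"dx":0.0073,"dy":-0.0018,"dz":0.0057,"ax":0,"ay":0,"az":0,"jaw":0.0406},{"dx":0.0077,"dy":-0.0019,"dz":0.0049,"ax":0,"ay":0,"az":0,"jaw":0.0406},{"dx":0.0082,"dy":-0.002,"dz":0.0042,"ax":0,"ay":0,"az":0,"jaw":0.0406},{"dx":0.0085,"dy":-0.0021,"dz":0.0034,"ax":0,"ay":0,"az":0,"jaw":0.0406},{"dx":0.0088,"dy":-0.0022,"dz":0.0025,"ax":0,"ay":0,"az":0,"jaw":0.0406}]}}

```text
t: 10.32
eef_pos: [0.5643, -0.0639, 0.1603]
ee_rot: [0.0, 0.992, -0.123, 0.0]
force: [-2.1, -0.3, 0.2]
width: 0.0407
```

```bash
python3 - <<'E'
from h import *
im=manip.snapshot("scene"); s=manip.state(); print(s['eef_pos'],s['force'],s['width'],s['wrist_torque'])
cv2.imwrite('pics/scene7.png',im); crop(im,215,140,305,230,7,f'pics/scene7c.png')
E
```

```text
[ 0.56618904 -0.06444059  0.16067891] [-0.66143269 -0.42985037  1.07577081] 0.040136384550464116 [-0.08147605  0.21521503  0.00027898]
```

View pics/scene7c.png

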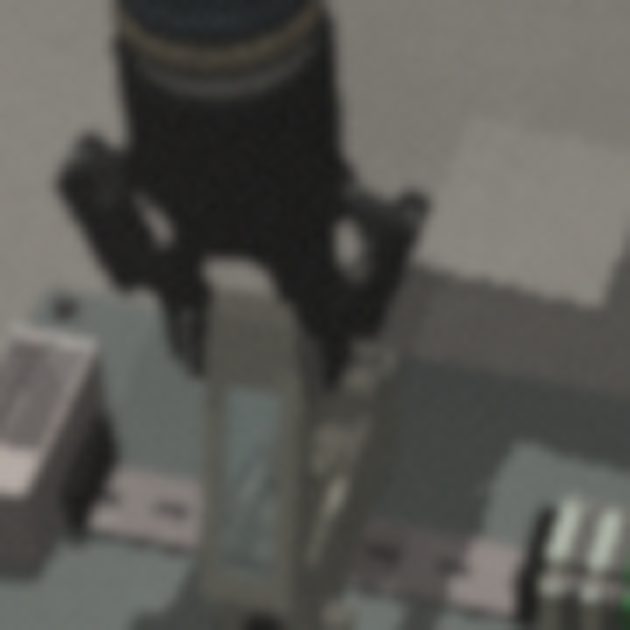

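{"api": "drive_tool", "payload": {"deltas": [{"dx":0.009,"dy":-0.0022,"dz":0.0017,"ax":0,"ay":0,"az":0,"jaw":0.0406},{"dx":0.0091,"dy":-0.0023,"dz":0.0008,"ax":0,"ay":0,"az":0,"jaw":0.0406},{"dx":0.0091,"dy":-0.0023,"dz":0,"ax":0,"ay":0,"az":0,"jaw":0.0406},{"dx":0.0091,"dy":-0.0023,"dz":-0.001,"ax":0,"ay":0,"az":0,"jaw":0.0406},{"dx":0.0089,"dy":-0.0022,"dz":-0.0018,"ax":0,"ay":0,"az":0,"jaw":0.0406}]}}

```text
t: 11.0
eef_pos: [0.61, -0.0753, 0.1598]
ee_rot: [0.0, 0.992, -0.123, 0.001]
force: [0.5, -1.9, 3.3]
width: 0.0406
```

```bash
python3 - <<'E'
from h import *
im=manip.snapshot("scene"); s=manip.state(); print(s['eef_pos'],s['force'],s['width'],s['wrist_torque'])
cv2.imwrite('pics/scene8.png',im); crop(im,215,140,305,230,7,f'pics/scene8c.png')
E
```

```text
[ 0.61113642 -0.07570079  0.1595256 ] [ 0.86009558 -0.71707078  3.018003  ] 0.04060208657321738 [-0.10936274  0.050855    0.06120935]
```

View pics/scene8c.png

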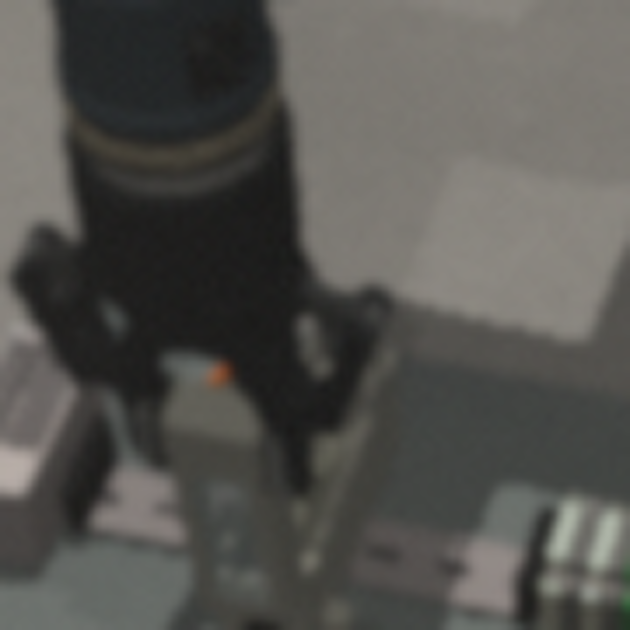

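{"api": "drive_tool", "payload": {"deltas": [{"dx":0.0086,"dy":-0.0021,"dz":-0.0027,"ax":0,"ay":0,"az":0,"jaw":0.0406},{"dx":0.004,"dy":-0.001,"dz":-0.0016,"ax":0,"ay":0,"az":0,"jaw":0.0406},{"dx":0,"dy":0,"dz":0,"ax":0,"ay":0,"az":0,"jaw":0.044},{"dx":0,"dy":0,"dz":0,"ax":0,"ay":0,"az":0,"jaw":0.05},{"dx":0,"dy":0,"dz":0,"ax":0,"ay":0,"az":0,"jaw":0.062}]}}

```text
t: 11.68
eef_pos: [0.6203, -0.0772, 0.1547]
ee_rot: [-0.001, 0.992, -0.123, -0.001]
force: [-0.2, 0.2, -0.1]
width: 0.0618
```

{"api": "drive_tool", "payload": {"deltas": [{"dx":0,"dy":0,"dz":0,"ax":0,"ay":0,"az":0,"jaw":0.066},{"dx":0,"dy":0,"dz":0.02,"ax":0,"ay":0,"az":0,"jaw":0.066},{"dx":0,"dy":0,"dz":0.03,"ax":0,"ay":0,"az":0,"jaw":0.066},{"dx":-0.01,"dy":0.0025,"dz":0.03,"ax":0,"ay":0,"az":0,"jaw":0.066},{"dx":-0.03,"dy":0.0075,"dz":0,"ax":0,"ay":0,"az":0,"jaw":0.04}]}}

```text
t: 12.3
eef_pos: [0.5837, -0.0686, 0.238]
ee_rot: [0.0, 0.992, -0.123, 0.004]
force: [-0.7, -0.4, -0.6]
width: 0.049
```

```bash
python3 - <<'E'
from h import *
im=manip.snapshot("scene"); s=manip.state(); print(s['eef_pos'],s['force'],s['width'],s['wrist_torque'])
cv2.imwrite('pics/scene9.png',im); crop(im,195,120,325,240,6,f'pics/scene9c.png')
E
```

```text
[ 0.57675493 -0.06610885  0.23612395] [-5.81305831  0.63790609 -0.50837478] 0.04118473984854587 [0.10360258 0.1973128  0.0307102 ]
```

View pics/scene9c.png

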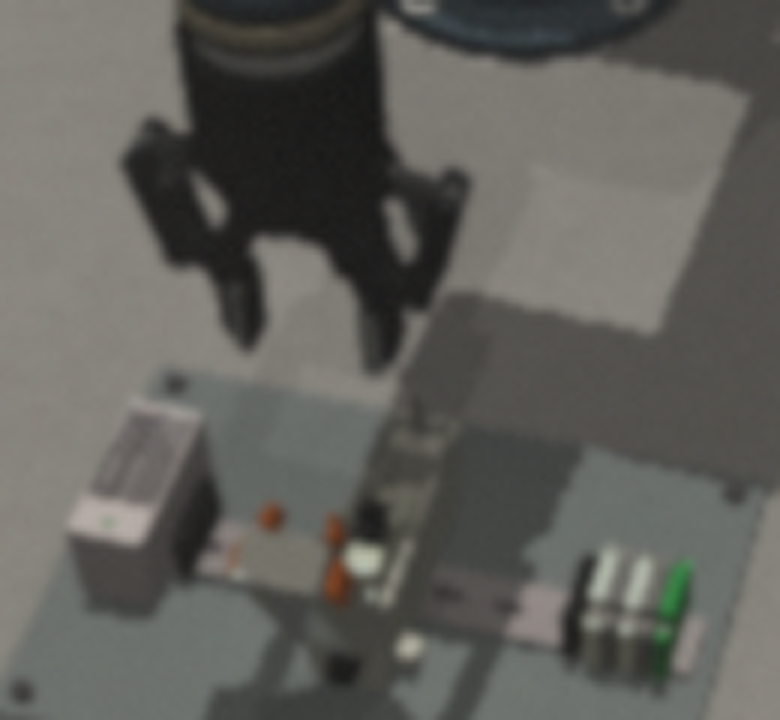

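{"api": "drive_tool", "payload": {"deltas": [{"dx":-0.02,"dy":0.005,"dz":0,"ax":0,"ay":0,"az":0,"jaw":0.0},{"dx":-0.02,"dy":0.005,"dz":0,"ax":0,"ay":0,"az":0,"jaw":0.0},{"dx":-0.02,"dy":0.005,"dz":0,"ax":0,"ay":0,"az":0,"jaw":0.0},{"dx":0,"dy":0,"dz":0,"ax":0,"ay":0,"az":0,"jaw":0.0},{"dx":0,"dy":0,"dz":0,"ax":0,"ay":0,"az":0,"jaw":0.0}]}}

```text
t: 12.98
eef_pos: [0.5223, -0.0532, 0.2355]
ee_rot: [0.0, 0.992, -0.123, 0.001]
force: [0.1, 1.0, -0.0]
width: 0.0002
```

```bash
python3 - <<'E'
from h import *
s=manip.state(); print(s['eef_pos'],s['force'],s['width'],s['ee_rot'])
ex=np.array([.9703,-.2419]);ey=np.array([.2419,.9703]);d=s['eef_pos'][:2]-[.5273,-.0548];print(d@ex,d@ey)
E
```

```text
[ 0.52225743 -0.05320411  0.23549055] [ 0.12671291  1.04673911 -0.02411573] 0.0001973440322095709 [ 5.41653718e-05  9.92365711e-01 -1.23328205e-01  6.68285896e-04]
-0.0052788493115986015 0.00032869864775434034
```

{"api": "drive_tool", "payload": {"deltas": [{"dx":-0.0095,"dy":0.002,"dz":-0.025,"ax":0,"ay":0,"az":0,"jaw":0.0},{"dx":0,"dy":0,"dz":-0.03,"ax":0,"ay":0,"az":0,"jaw":0.0},{"dx":0,"dy":0,"dz":-0.03,"ax":0,"ay":0,"az":0,"jaw":0.0},{"dx":0,"dy":0,"dz":-0.03,"ax":0,"ay":0,"az":0,"jaw":0.0},{"dx":0,"dy":0,"dz":-0.015,"ax":0,"ay":0,"az":0,"jaw":0.0}]}}

```text
t: 13.6
eef_pos: [0.5122, -0.0511, 0.1037]
ee_rot: [-0.0, 0.992, -0.123, -0.001]
force: [1.0, -0.1, 0.3]
width: -0.0001
```

```bash
python3 - <<'E'
from h import *
im=manip.snapshot("scene")
s=manip.state(); print(s['eef_pos'],s['force'],s['width'],s['ee_rot'])
ex=np.array([.9703,-.2419]);ey=np.array([.2419,.9703]);d=s['eef_pos'][:2]-[.5273,-.0548];print(d@ex,d@ey)
cv2.imwrite('pics/scene10.png',im); crop(im,215,160,305,230,8,f'pics/scene10c.png')
E
```

```text
[ 0.5113557  -0.05092398  0.10263693] [-1.07455107 -0.22384349 -0.10012785] -0.0001658984310569093 [-3.56009370e-04  9.92356628e-01 -1.23389816e-01 -1.77483214e-03]
-0.01640836665033674 -9.602681682716537e-05
```

View pics/scene10c.png

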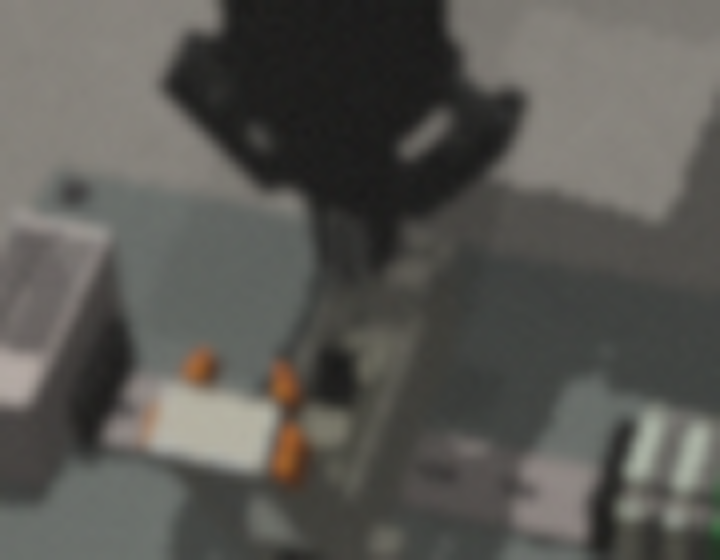

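```bash
python3 - <<'E'
from h import *
ex=np.array([.9703,-.2419]);ey=np.array([.2419,.9703]);O=np.array([.5273,-.0548])
B=lambda x,y,z: [*(O+ex*x/1000+ey*y/1000),z/1000]
def cov(x,y,z,th):
    rx,rz=x-60,z-71.5; c,s=np.cos(th),np.sin(th); return B(60+rx*c+rz*s,y,71.5-rx*s+rz*c)
for th in(1.8,2.0,2.1):
    print(th,((proj('scene',[cov(-62,-19,93.5,th),cov(-62,19,93.5,th),cov(-62,19,71.5,th),cov(-40,24,82.5,th)])-[215,160])*8).round(0).tolist())
for l in(-.5,-.25,0,.5):
    print(l,((proj('scene',[B(18+19*np.sin(l),0,72.5+19*np.cos(l))])-[215,160])*8).round(0))
print((proj('scene',[B(-16,0,103)])-[215,160])*8)
E
```

```text
1.8 [[163.0, 369.0], [277.0, 391.0], [296.0, 331.0], [312.0, 395.0]]
2.0 [[144.0, 444.0], [258.0, 468.0], [276.0, 401.0], [296.0, 455.0]]
2.1 [[136.0, 483.0], [250.0, 506.0], [266.0, 438.0], [290.0, 486.0]]
-0.5 [[337. 343.]]
-0.25 [[333. 349.]]
0 [[329. 358.]]
0.5 [[321. 381.]]
[[355.15001908 266.48569148]]
```

{"api": "drive_tool", "payload": {"deltas": [{"dx":0,"dy":0,"dz":-0.01,"ax":0,"ay":0,"az":0,"jaw":0.0},{"dx":0,"dy":0,"dz":-0.01,"ax":0,"ay":0,"az":0,"jaw":0.0},{"dx":0,"dy":0,"dz":0,"ax":0,"ay":0,"az":0,"jaw":0.0},{"dx":0.003,"dy":-0.0007,"dz":0,"ax":0,"ay":0,"az":0,"jaw":0.0},{"dx":0.003,"dy":-0.0007,"dz":0,"ax":0,"ay":0,"az":0,"jaw":0.0}]}}

```text
t: 14.28
eef_pos: [0.5185, -0.0526, 0.0858]
ee_rot: [0.0, 0.992, -0.123, 0.001]
force: [0.4, 0.6, 0.8]
width: -0.0004
```

{"api": "drive_tool", "payload": {"deltas": [{"dx":0.002,"dy":-0.0005,"dz":0,"ax":0,"ay":0,"az":0,"jaw":0.0},{"dx":0.002,"dy":-0.0005,"dz":0,"ax":0,"ay":0,"az":0,"jaw":0.0},{"dx":0.002,"dy":-0.0005,"dz":0,"ax":0,"ay":0,"az":0,"jaw":0.0},{"dx":0.002,"dy":-0.0005,"dz":0,"ax":0,"ay":0,"az":0,"jaw":0.0},{"dx":0.001,"dy":-0.0002,"dz":0,"ax":0,"ay":0,"az":0,"jaw":0.0}]}}

```text
t: 14.9
eef_pos: [0.5258, -0.0543, 0.0852]
ee_rot: [-0.0, 0.992, -0.123, -0.001]
force: [-2.5, -0.1, 2.2]
width: -0.0001
```

{"api": "drive_tool", "payload": {"deltas": [{"dx":0.002,"dy":-0.0005,"dz":0,"ax":0,"ay":0,"az":0,"jaw":0.0},{"dx":0.002,"dy":-0.0005,"dz":0,"ax":0,"ay":0,"az":0,"jaw":0.0},{"dx":0.002,"dy":-0.0005,"dz":-0.001,"ax":0,"ay":0,"az":0,"jaw":0.0},{"dx":0.002,"dy":-0.0005,"dz":-0.001,"ax":0,"ay":0,"az":0,"jaw":0.0},{"dx":0.001,"dy":-0.0002,"dz":0,"ax":0,"ay":0,"az":0,"jaw":0.0}]}}

```text
t: 15.52
eef_pos: [0.5333, -0.0559, 0.0831]
ee_rot: [-0.001, 0.992, -0.123, -0.003]
force: [-4.8, 0.5, 6.0]
width: 0.0002
```

{"api": "drive_tool", "payload": {"deltas": [{"dx":0.0005,"dy":-0.0001,"dz":0,"ax":0,"ay":0,"az":0,"jaw":0.0},{"dx":0.0005,"dy":-0.0001,"dz":0,"ax":0,"ay":0,"az":0,"jaw":0.0},{"dx":0.0005,"dy":-0.0001,"dz":0,"ax":0,"ay":0,"az":0,"jaw":0.0},{"dx":0,"dy":0,"dz":0,"ax":0,"ay":0,"az":0,"jaw":0.0},{"dx":0,"dy":0,"dz":0,"ax":0,"ay":0,"az":0,"jaw":0.0}]}}

```text
t: 16.15
eef_pos: [0.5373, -0.0569, 0.0832]
ee_rot: [-0.0, 0.992, -0.123, -0.0]
force: [-4.0, 0.9, 3.2]
width: -0.0003
```

{"api": "drive_tool", "payload": {"deltas": [{"dx":0.0005,"dy":-0.0001,"dz":0,"ax":0,"ay":0,"az":0,"jaw":0.0},{"dx":0.0005,"dy":-0.0001,"dz":0,"ax":0,"ay":0,"az":0,"jaw":0.0},{"dx":0.0005,"dy":-0.0001,"dz":0,"ax":0,"ay":0,"az":0,"jaw":0.0},{"dx":0,"dy":0,"dz":0,"ax":0,"ay":0,"az":0,"jaw":0.0},{"dx":0,"dy":0,"dz":0,"ax":0,"ay":0,"az":0,"jaw":0.0}]}}

```text
t: 16.77
eef_pos: [0.5386, -0.0573, 0.0831]
ee_rot: [-0.0, 0.992, -0.123, -0.0]
force: [-4.0, 0.9, -0.7]
width: 0.0002
```

{"api": "drive_tool", "payload": {"deltas": [{"dx":0.0005,"dy":-0.0001,"dz":0,"ax":0,"ay":0,"az":0,"jaw":0.0},{"dx":0.0005,"dy":-0.0001,"dz":0,"ax":0,"ay":0,"az":0,"jaw":0.0},{"dx":0.0005,"dy":-0.0001,"dz":0,"ax":0,"ay":0,"az":0,"jaw":0.0},{"dx":0,"dy":0,"dz":0,"ax":0,"ay":0,"az":0,"jaw":0.0},{"dx":0,"dy":0,"dz":0,"ax":0,"ay":0,"az":0,"jaw":0.0}]}}

```text
t: 17.4
eef_pos: [0.5387, -0.0573, 0.083]
ee_rot: [-0.0, 0.992, -0.123, -0.002]
force: [-5.8, 2.2, 1.2]
width: 0.0
```

```bash
python3 - <<'E'
from h import *
im=manip.snapshot("scene")
s=manip.state(); print(s['eef_pos'],s['force'],s['width'],s['ee_rot'])
cv2.imwrite('pics/scene11.png',im); crop(im,215,160,305,230,8,f'pics/scene11c.png')
E
```

```text
[ 0.53870931 -0.05727305  0.08304423] [-6.6379826   1.337831    1.29019627] 0.00011577734805984197 [-2.08223008e-04  9.92383688e-01 -1.23171941e-01 -1.80145130e-03]
```

View pics/scene11c.png

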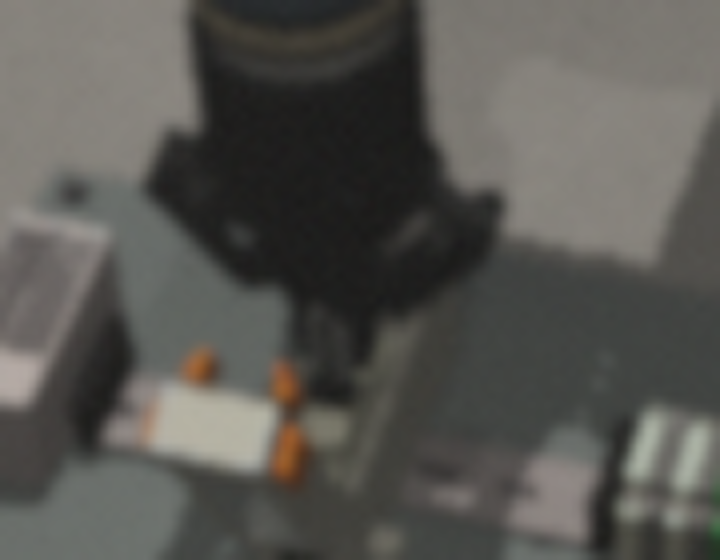

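{"api": "drive_tool", "payload": {"deltas": [{"dx":0.0005,"dy":-0.0001,"dz":0,"ax":0,"ay":0,"az":0,"jaw":0.0},{"dx":0.0005,"dy":-0.0001,"dz":0,"ax":0,"ay":0,"az":0,"jaw":0.0},{"dx":0.0005,"dy":-0.0001,"dz":0,"ax":0,"ay":0,"az":0,"jaw":0.0},{"dx":0,"dy":0,"dz":0,"ax":0,"ay":0,"az":0,"jaw":0.0},{"dx":0,"dy":0,"dz":0,"ax":0,"ay":0,"az":0,"jaw":0.0}]}}

```text
t: 18.08
eef_pos: [0.5388, -0.0573, 0.083]
ee_rot: [-0.0, 0.992, -0.123, -0.003]
force: [-8.8, 1.1, 3.9]
width: -0.0003
```

{"api": "drive_tool", "payload": {"deltas": [{"dx":-0.006,"dy":0.0015,"dz":0,"ax":0,"ay":0,"az":0,"jaw":0.0},{"dx":-0.008,"dy":0.002,"dz":0.0,"ax":0,"ay":0,"az":0,"jaw":0.0},{"dx":-0.006,"dy":0.0015,"dz":0.02,"ax":0,"ay":0,"az":0,"jaw":0.0},{"dx":-0.02,"dy":0.005,"dz":0.06,"ax":0,"ay":0,"az":0,"jaw":0.0},{"dx":-0.03,"dy":0.0075,"dz":0.06,"ax":0,"ay":0,"az":0,"jaw":0.0}]}}

```text
t: 18.7
eef_pos: [0.4758, -0.0419, 0.2197]
ee_rot: [0.0, 0.992, -0.123, 0.002]
force: [0.6, 0.0, -0.3]
width: 0.0
```

```bash
python3 - <<'E'
from h import *
im=manip.snapshot("scene");
s=manip.state(); print(s['eef_pos'],s['force'],s['width'],s['ee_rot'])
cv2.imwrite('pics/scene12.png',im); crop(im,215,160,305,230,8,f'pics/scene12c.png')
ex=np.array([.9703,-.2419]);ey=np.array([.2419,.9703]);O=np.array([.5273,-.0548])
B=lambda x,y,z: [*(O+ex*x/1000+ey*y/1000),z/1000]
for l in(-.5,-.25,0,.25,.5): print(l,((proj('scene',[B(18+19*np.sin(l),0,72.5+19*np.cos(l))])-[215,160])*8).round(0))
E
```

```text
[ 0.47439626 -0.04092751  0.22586647] [-2.61179051  0.93598532  2.28543019] 1.7702097096809313e-05 [ 0.00113621  0.99240967 -0.12285899  0.00523663]
-0.5 [[337. 343.]]
-0.25 [[333. 349.]]
0 [[329. 358.]]
0.25 [[325. 368.]]
0.5 [[321. 381.]]
```

View pics/scene12c.png

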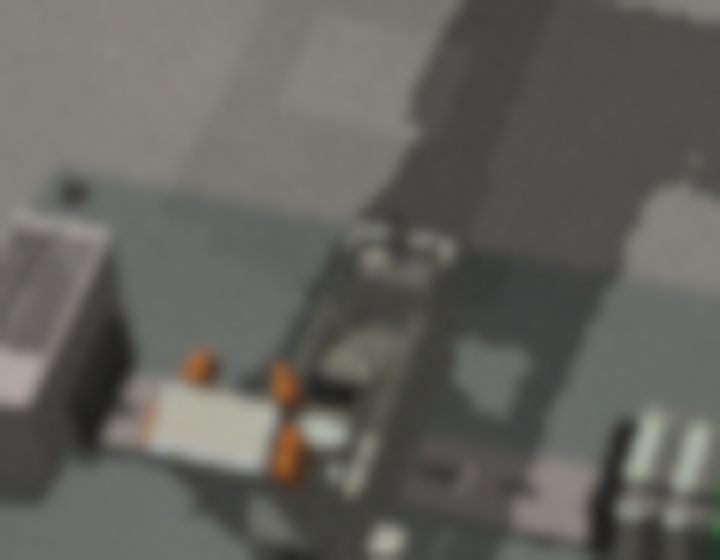

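{"api": "drive_tool", "payload": {"deltas": [{"dx":0.01,"dy":-0.0025,"dz":0.03,"ax":0,"ay":0,"az":0,"jaw":0.0},{"dx":0.04,"dy":-0.01,"dz":0,"ax":0,"ay":0,"az":0,"jaw":0.0},{"dx":0.05,"dy":-0.0125,"dz":0,"ax":0,"ay":0,"az":0,"jaw":0.0},{"dx":0.05,"dy":-0.0125,"dz":0,"ax":0,"ay":0,"az":0,"jaw":0.0},{"dx":0.04,"dy":-0.01,"dz":0,"ax":0,"ay":0,"az":0,"jaw":0.0}]}}

```text
t: 19.38
eef_pos: [0.6674, -0.0896, 0.2482]
ee_rot: [0.0, 0.992, -0.123, 0.002]
force: [-0.0, -0.3, -0.2]
width: -0.0003
```

{"api": "drive_tool", "payload": {"deltas": [{"dx":0.03,"dy":-0.0075,"dz":0,"ax":0,"ay":0,"az":0,"jaw":0.0},{"dx":0,"dy":0,"dz":0,"ax":0,"ay":0,"az":0,"jaw":0.0},{"dx":0,"dy":0,"dz":-0.03,"ax":0,"ay":0,"az":0,"jaw":0.0},{"dx":0,"dy":0,"dz":-0.03,"ax":0,"ay":0,"az":0,"jaw":0.0},{"dx":0,"dy":0,"dz":-0.02,"ax":0,"ay":0,"az":0,"jaw":0.0}]}}

```text
t: 20.0
eef_pos: [0.6928, -0.0956, 0.1666]
ee_rot: [-0.0, 0.992, -0.123, -0.001]
force: [-0.9, 0.5, -0.1]
width: 0.0001
```

```bash
python3 - <<'E'
from h import *
im=manip.snapshot("scene");
s=manip.state(); print(s['eef_pos'],s['force'],s['width'],s['ee_rot'])
ex=np.array([.9703,-.2419]);ey=np.array([.2419,.9703]);d=s['eef_pos'][:2]-[.5273,-.0548];print(d@ex,d@ey)
cv2.imwrite('pics/scene13.png',im); crop(im,195,140,305,260,6,f'pics/scene13c.png')
E
```

```text
[ 0.69133392 -0.09525693  0.16381979] [-1.15521774 -0.64232802 -1.52674975] 0.00019386328866337053 [-5.26972599e-04  9.92365157e-01 -1.23294034e-01 -3.11436775e-03]
0.1689486408588644 0.00042444172143837845
```

View pics/scene13c.png

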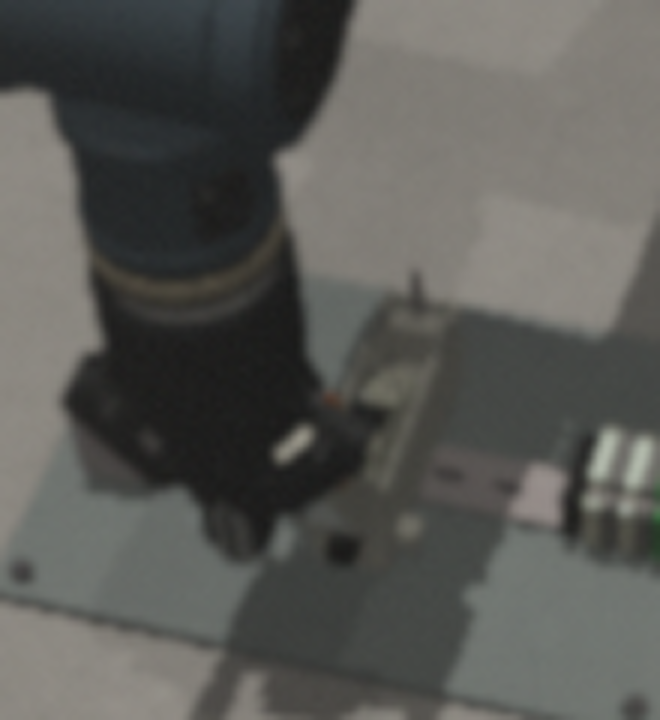

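{"api": "drive_tool", "payload": {"deltas": [{"dx":-0.006,"dy":0.001,"dz":-0.012,"ax":0,"ay":0,"az":0,"jaw":0.0},{"dx":-0.006,"dy":0.0015,"dz":0,"ax":0,"ay":0,"az":0,"jaw":0.0},{"dx":-0.006,"dy":0.0015,"dz":0,"ax":0,"ay":0,"az":0,"jaw":0.0},{"dx":-0.006,"dy":0.0015,"dz":0,"ax":0,"ay":0,"az":0,"jaw":0.0},{"dx":-0.006,"dy":0.0015,"dz":0,"ax":0,"ay":0,"az":0,"jaw":0.0}]}}

```text
t: 20.68
eef_pos: [0.6644, -0.0891, 0.1567]
ee_rot: [0.0, 0.992, -0.123, 0.001]
force: [0.9, -0.4, 1.0]
width: 0.0003
```

{"api": "drive_tool", "payload": {"deltas": [{"dx":-0.006,"dy":0.0015,"dz":0,"ax":0,"ay":0,"az":0,"jaw":0.0},{"dx":-0.006,"dy":0.0015,"dz":0,"ax":0,"ay":0,"az":0,"jaw":0.0},{"dx":-0.006,"dy":0.0015,"dz":0,"ax":0,"ay":0,"az":0,"jaw":0.0},{"dx":-0.006,"dy":0.0015,"dz":0,"ax":0,"ay":0,"az":0,"jaw":0.0},{"dx":-0.006,"dy":0.0015,"dz":0,"ax":0,"ay":0,"az":0,"jaw":0.0}]}}

```text
t: 21.3
eef_pos: [0.6338, -0.0814, 0.1559]
ee_rot: [-0.0, 0.992, -0.123, -0.0]
force: [-0.4, 0.4, 0.4]
width: 0.0002
```

```bash
python3 - <<'E'
from h import *
im=manip.snapshot("scene");
s=manip.state(); print(s['eef_pos'],s['force'],s['width'],s['ee_rot'])
ex=np.array([.9703,-.2419]);ey=np.array([.2419,.9703]);d=s['eef_pos'][:2]-[.5273,-.0548];print(d@ex,d@ey)
cv2.imwrite('pics/scene14.png',im); crop(im,195,140,305,260,6,f'pics/scene14c.png')
E
```

```text
[ 0.63272576 -0.08108568  0.15574988] [-0.86747633  0.98742064  0.54307883] 0.00012770023203602786 [-1.66005699e-04  9.92381528e-01 -1.23197811e-01 -1.08385880e-03]
0.10865311892859662 -2.5018174936217503e-06
```

View pics/scene14c.png

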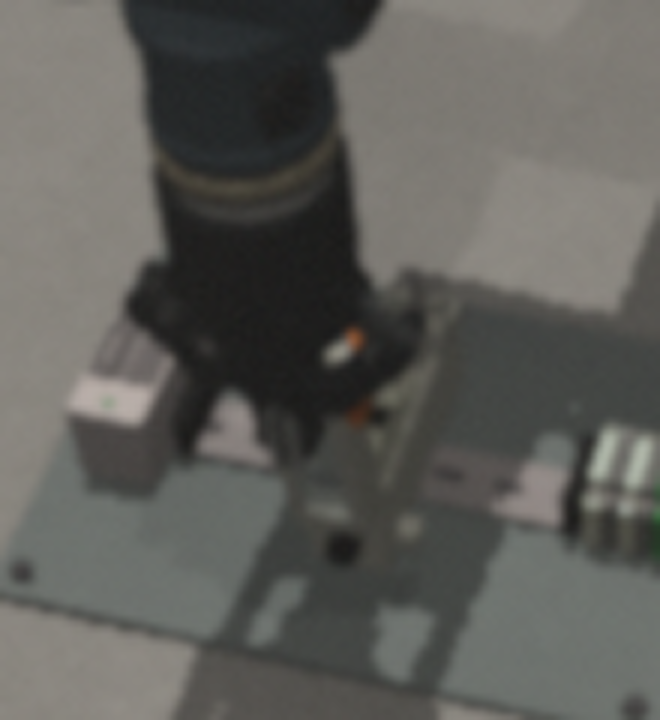

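{"api": "drive_tool", "payload": {"deltas": [{"dx":-0.006,"dy":0.0015,"dz":0,"ax":0,"ay":0,"az":0,"jaw":0.0},{"dx":-0.006,"dy":0.0015,"dz":0,"ax":0,"ay":0,"az":0,"jaw":0.0},{"dx":-0.006,"dy":0.0015,"dz":0,"ax":0,"ay":0,"az":0,"jaw":0.0},{"dx":-0.006,"dy":0.0015,"dz":0,"ax":0,"ay":0,"az":0,"jaw":0.0},{"dx":-0.006,"dy":0.0015,"dz":0,"ax":0,"ay":0,"az":0,"jaw":0.0}]}}

```text
t: 21.98
eef_pos: [0.6039, -0.074, 0.156]
ee_rot: [-0.0, 0.992, -0.123, 0.0]
force: [0.7, -0.1, 0.2]
width: -0.0001
```

{"api": "drive_tool", "payload": {"deltas": [{"dx":-0.006,"dy":0.0015,"dz":0,"ax":0,"ay":0,"az":0,"jaw":0.0},{"dx":-0.006,"dy":0.0015,"dz":0,"ax":0,"ay":0,"az":0,"jaw":0.0},{"dx":-0.006,"dy":0.0015,"dz":0,"ax":0,"ay":0,"az":0,"jaw":0.0},{"dx":-0.006,"dy":0.0015,"dz":0,"ax":0,"ay":0,"az":0,"jaw":0.0},{"dx":-0.006,"dy":0.0015,"dz":0,"ax":0,"ay":0,"az":0,"jaw":0.0}]}}

```text
t: 22.6
eef_pos: [0.5739, -0.0665, 0.1559]
ee_rot: [-0.0, 0.992, -0.123, -0.0]
force: [0.2, 0.1, 0.2]
width: 0.0
```

```bash
python3 - <<'E'
from h import *
im=manip.snapshot("scene");
s=manip.state(); print(s['eef_pos'],s['force'],s['width'],s['ee_rot'])
ex=np.array([.9703,-.2419]);ey=np.array([.2419,.9703]);d=s['eef_pos'][:2]-[.5273,-.0548];print(d@ex,d@ey)
cv2.imwrite('pics/scene15.png',im); crop(im,195,140,305,260,6,f'pics/scene15c.png')
E
```

```text
[ 0.57279487 -0.06609538  0.15583694] [-0.58453604  0.69285106 -0.27976766] -5.598729470754579e-05 [-1.59614938e-04  9.92381330e-01 -1.23200625e-01 -9.36089102e-04]
0.04687602231297484 4.530348769726302e-05
```

View pics/scene15c.png

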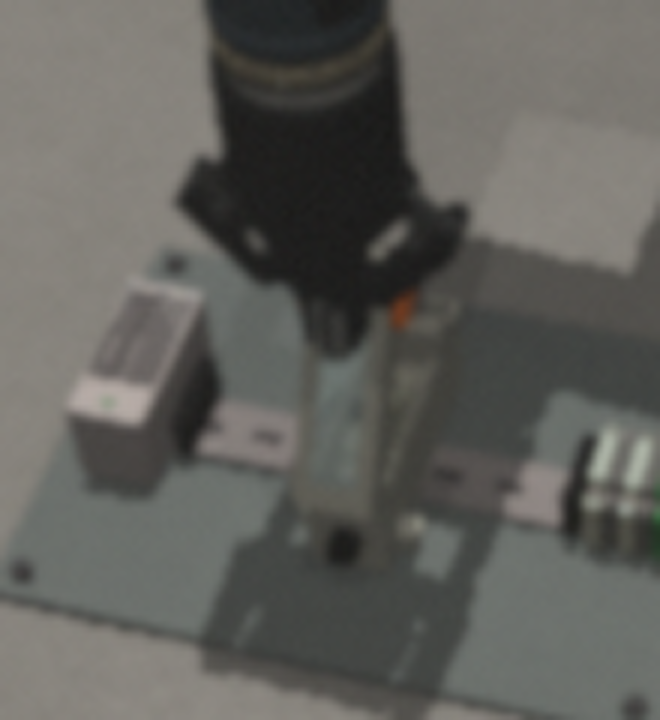

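{"api": "drive_tool", "payload": {"deltas": [{"dx":-0.008,"dy":0.002,"dz":0,"ax":0,"ay":0,"az":0,"jaw":0.0},{"dx":-0.008,"dy":0.002,"dz":0,"ax":0,"ay":0,"az":0,"jaw":0.0},{"dx":-0.008,"dy":0.002,"dz":0,"ax":0,"ay":0,"az":0,"jaw":0.0},{"dx":-0.008,"dy":0.002,"dz":0,"ax":0,"ay":0,"az":0,"jaw":0.0},{"dx":-0.008,"dy":0.002,"dz":0,"ax":0,"ay":0,"az":0,"jaw":0.0}]}}

```text
t: 23.28
eef_pos: [0.5338, -0.0564, 0.156]
ee_rot: [-0.0, 0.992, -0.123, 0.0]
force: [0.0, 0.4, -1.1]
width: -0.0
```

```bash
python3 - <<'E'
from h import *
im=manip.snapshot("scene");
s=manip.state(); print(s['eef_pos'],s['force'],s['width'],s['ee_rot'])
ex=np.array([.9703,-.2419]);ey=np.array([.2419,.9703]);d=s['eef_pos'][:2]-[.5273,-.0548];print(d@ex,d@ey)
cv2.imwrite('pics/scene16.png',im); crop(im,195,140,305,260,6,f'pics/scene16c.png')
E
```

```text
[ 0.53231654 -0.05594012  0.1558465 ] [-1.48350668  0.14492566  0.11186653] 0.00023301666015639025 [-1.89409487e-04  9.92383839e-01 -1.23178667e-01 -1.13817433e-03]
0.005143339211607072 0.00010724077248080973
```

View pics/scene16c.png

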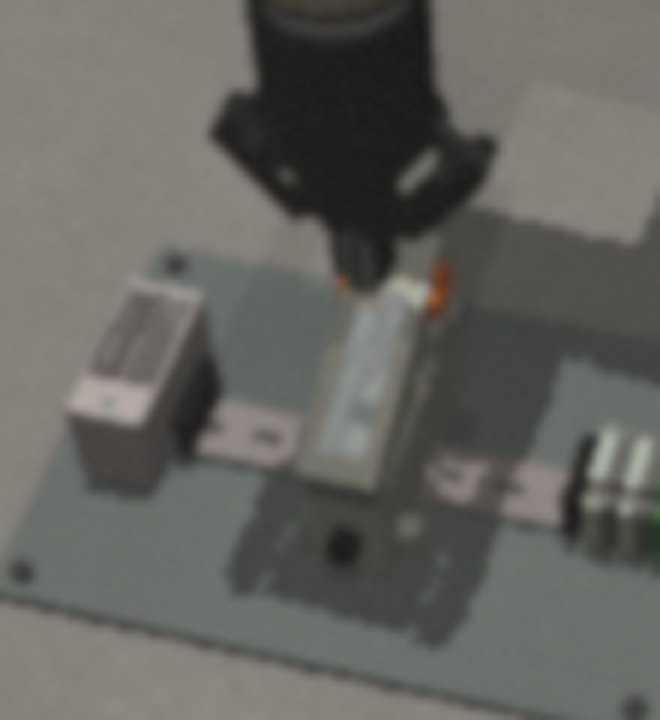

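{"api": "drive_tool", "payload": {"deltas": [{"dx":-0.014,"dy":0.0035,"dz":0,"ax":0,"ay":0,"az":0,"jaw":0.0},{"dx":-0.014,"dy":0.0035,"dz":0,"ax":0,"ay":0,"az":0,"jaw":0.0},{"dx":-0.01,"dy":0.0025,"dz":0,"ax":0,"ay":0,"az":0,"jaw":0.0},{"dx":-0.007,"dy":0.0017,"dz":-0.01,"ax":0,"ay":0,"az":0,"jaw":0.0},{"dx":0,"dy":0,"dz":-0.015,"ax":0,"ay":0,"az":0,"jaw":0.0}]}}

```text
t: 23.95
eef_pos: [0.4889, -0.0453, 0.1307]
ee_rot: [0.0, 0.992, -0.123, 0.0]
force: [-0.3, -0.6, 0.1]
width: -0.0002
```

```bash
python3 - <<'E'
from h import *
im=manip.snapshot("scene");
s=manip.state(); print(s['eef_pos'],s['force'],s['width'],s['ee_rot'])
ex=np.array([.9703,-.2419]);ey=np.array([.2419,.9703]);d=s['eef_pos'][:2]-[.5273,-.0548];print(d@ex,d@ey)
cv2.imwrite('pics/scene17.png',im); crop(im,195,140,305,260,6,f'pics/scene17c.png')
E
```

```text
[ 0.48787888 -0.0450134   0.12882863] [-0.72361802  0.12842783 -1.4521358 ] 2.9390487550707324e-05 [-3.01537896e-04  9.92359288e-01 -1.23372373e-01 -1.48654759e-03]
-0.0406176924218133 -4.003619113730369e-05
```

View pics/scene17c.png

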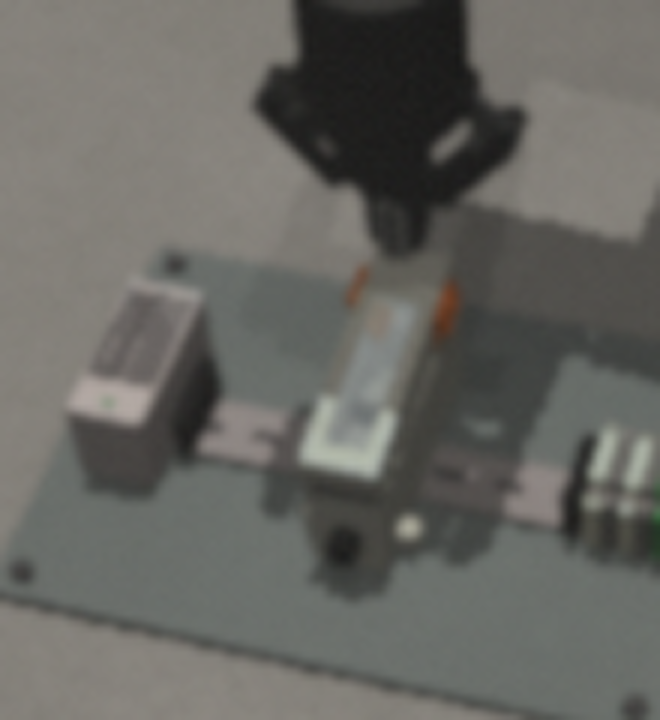

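{"api": "drive_tool", "payload": {"deltas": [{"dx":0,"dy":0,"dz":-0.006,"ax":0,"ay":0,"az":0,"jaw":0.0},{"dx":0,"dy":0,"dz":-0.006,"ax":0,"ay":0,"az":0,"jaw":0.0},{"dx":0,"dy":0,"dz":-0.004,"ax":0,"ay":0,"az":0,"jaw":0.0},{"dx":0,"dy":0,"dz":-0.003,"ax":0,"ay":0,"az":0,"jaw":0.0},{"dx":0,"dy":0,"dz":-0.003,"ax":0,"ay":0,"az":0,"jaw":0.0}]}}

```text
t: 24.62
eef_pos: [0.4894, -0.0454, 0.1089]
ee_rot: [0.0, 0.992, -0.123, 0.0]
force: [-1.2, 0.8, 4.7]
width: -0.0
```

{"api": "drive_tool", "payload": {"deltas": [{"dx":0,"dy":0,"dz":-0.002,"ax":0,"ay":0,"az":0,"jaw":0.0},{"dx":0,"dy":0,"dz":-0.002,"ax":0,"ay":0,"az":0,"jaw":0.0},{"dx":0,"dy":0,"dz":-0.002,"ax":0,"ay":0,"az":0,"jaw":0.0},{"dx":0,"dy":0,"dz":-0.001,"ax":0,"ay":0,"az":0,"jaw":0.0},{"dx":0,"dy":0,"dz":-0.001,"ax":0,"ay":0,"az":0,"jaw":0.0}]}}

```text
t: 25.25
eef_pos: [0.4897, -0.0455, 0.1011]
ee_rot: [0.0, 0.992, -0.123, 0.0]
force: [-1.0, -0.4, -0.3]
width: -0.0002
```

{"api": "drive_tool", "payload": {"deltas": [{"dx":0,"dy":0,"dz":-0.001,"ax":0,"ay":0,"az":0,"jaw":0.0},{"dx":0,"dy":0,"dz":-0.001,"ax":0,"ay":0,"az":0,"jaw":0.0},{"dx":0,"dy":0,"dz":-0.001,"ax":0,"ay":0,"az":0,"jaw":0.0},{"dx":0,"dy":0,"dz":-0.001,"ax":0,"ay":0,"az":0,"jaw":0.0},{"dx":0,"dy":0,"dz":-0.001,"ax":0,"ay":0,"az":0,"jaw":0.0}]}}

```text
t: 25.88
eef_pos: [0.489, -0.0454, 0.097]
ee_rot: [0.0, 0.992, -0.123, -0.0]
force: [-3.4, 0.2, 12.1]
width: -0.0
```

```bash
python3 - <<'E'
from h import *
im=manip.snapshot("scene");
s=manip.state(); print(s['eef_pos'],s['force'],s['width'],s['ee_rot'])
cv2.imwrite('pics/scene18.png',im); crop(im,195,140,305,260,6,f'pics/scene18c.png')
E
```

```text
[ 0.48899542 -0.04539142  0.09684298] [-2.13911287 -0.69893796  9.4020536 ] -1.688555451066314e-05 [ 8.92083956e-05  9.92392142e-01 -1.23116931e-01 -2.22510778e-04]
```

View pics/scene18c.png

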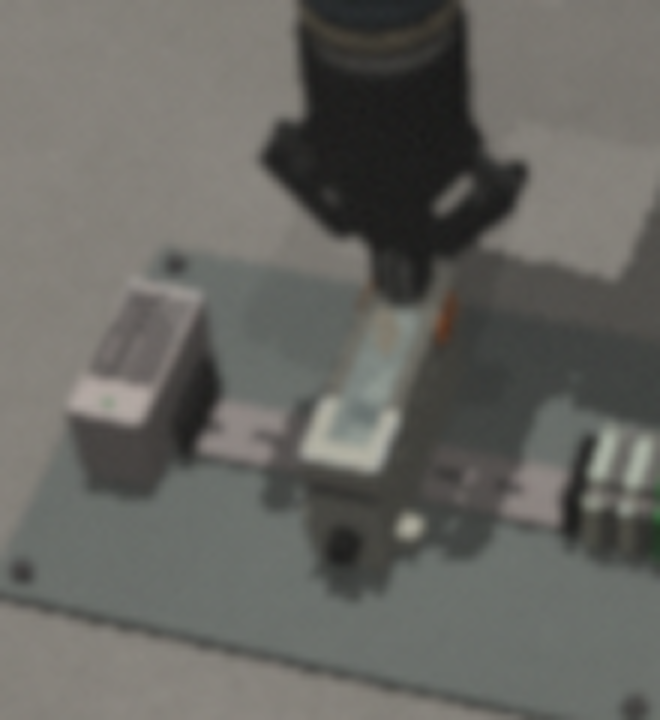

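{"api": "drive_tool", "payload": {"deltas": [{"dx":0,"dy":0,"dz":-0.0007,"ax":0,"ay":0,"az":0,"jaw":0.0},{"dx":0,"dy":0,"dz":-0.0007,"ax":0,"ay":0,"az":0,"jaw":0.0},{"dx":0,"dy":0,"dz":-0.0007,"ax":0,"ay":0,"az":0,"jaw":0.0},{"dx":0,"dy":0,"dz":0,"ax":0,"ay":0,"az":0,"jaw":0.0},{"dx":0,"dy":0,"dz":0,"ax":0,"ay":0,"az":0,"jaw":0.0}]}}

```text
t: 26.55
eef_pos: [0.4885, -0.0452, 0.0939]
ee_rot: [-0.0, 0.992, -0.123, -0.001]
force: [-3.1, 0.3, 5.3]
width: 0.0001
```

{"api": "drive_tool", "payload": {"deltas": [{"dx":0,"dy":0,"dz":-0.0006,"ax":0,"ay":0,"az":0,"jaw":0.0},{"dx":0,"dy":0,"dz":-0.0006,"ax":0,"ay":0,"az":0,"jaw":0.0},{"dx":0,"dy":0,"dz":-0.0006,"ax":0,"ay":0,"az":0,"jaw":0.0},{"dx":0,"dy":0,"dz":0,"ax":0,"ay":0,"az":0,"jaw":0.0},{"dx":0,"dy":0,"dz":0,"ax":0,"ay":0,"az":0,"jaw":0.0}]}}

```text
t: 27.18
eef_pos: [0.4884, -0.0451, 0.093]
ee_rot: [-0.0, 0.992, -0.123, -0.001]
force: [-5.6, 1.3, 15.6]
width: -0.0004
```

{"api": "drive_tool", "payload": {"deltas": [{"dx":0,"dy":0,"dz":0.003,"ax":0,"ay":0,"az":0,"jaw":0.0},{"dx":0,"dy":0,"dz":0.01,"ax":0,"ay":0,"az":0,"jaw":0.0},{"dx":0,"dy":0,"dz":0.03,"ax":0,"ay":0,"az":0,"jaw":0.0},{"dx":-0.03,"dy":0.0,"dz":0.04,"ax":0,"ay":0,"az":0,"jaw":0.0},{"dx":-0.03,"dy":0,"dz":0.04,"ax":0,"ay":0,"az":0,"jaw":0.0}]}}

```text
t: 27.8
eef_pos: [0.4294, -0.0456, 0.2162]
ee_rot: [0.0, 0.992, -0.123, 0.001]
force: [-0.2, 0.4, 0.6]
width: 0.0
```

{"api": "drive_tool", "payload": {"deltas": [{"dx":-0.01,"dy":-0.04,"dz":0.02,"ax":0,"ay":0,"az":0,"jaw":0.0},{"dx":0,"dy":-0.05,"dz":0.0,"ax":0,"ay":0,"az":0,"jaw":0.0},{"dx":0,"dy":-0.05,"dz":0,"ax":0,"ay":0,"az":0,"jaw":0.0},{"dx":0,"dy":-0.05,"dz":0,"ax":0,"ay":0,"az":0,"jaw":0.0},{"dx":0,"dy":-0.04,"dz":0,"ax":0,"ay":0,"az":0,"jaw":0.0}]}}

```text
t: 28.42
eef_pos: [0.4197, -0.278, 0.2354]
ee_rot: [0.001, 0.992, -0.124, 0.001]
force: [0.3, 0.9, -0.4]
width: 0.0002
```

```bash
python3 - <<'E'
from edges import *
s=manip.state(); print(s['t'],s['eef_pos'],s['force'])
old=cv2.imread('pics/scene0.png')
C=np.array([(370,66),(433,76),(362,240),(302,228)])/5+[185,170]
im=manip.snapshot('scene'); cv2.imwrite('pics/scene19.png',im); tp=manip.snapshot('top'); cv2.imwrite('pics/top19.png',tp)
for I in (old,im):
    L=[edge(I,C[i],C[(i+1)%4],2.5,sg=.5)[0] for i in range(4)]
    print(np.array([inter(L[i-1],L[i]) for i in range(4)]).round(2).tolist())
crop(np.hstack([old[165:250,215:305],im[165:250,215:305]]),0,0,180,85,4,'pics/cmp.png')
ex=np.array([.9703,-.2419]);ey=np.array([.2419,.9703]);O=np.array([.5273,-.0548])
B=lambda x,y,z: [*(O+ex*x/1000+ey*y/1000),z/1000]
def cov(x,y,z,th):
    rx,rz=x-60,z-71.5; c,s=np.cos(th),np.sin(th); return B(60+rx*c+rz*s,y,71.5-rx*s+rz*c)
for th in(.01,.03,.1): print(th,proj('scene',[cov(-62,-19,93.5,th),cov(-62,19,93.5,th)]).round(2).tolist())
E
```

```text
28.425 [ 0.4196968  -0.27800525  0.23541928] [ 0.25134914  0.89533394 -0.35411455]
[[258.17999267578125, 182.50999450683594], [270.7799987792969, 185.19000244140625], [257.67999267578125, 218.5], [243.85000610351562, 215.58999633789062]]
[[258.20001220703125, 182.44000244140625], [270.92999267578125, 185.02000427246094], [257.6400146484375, 218.47999572753906], [243.9199981689453, 215.6199951171875]]
0.01 [[258.08, 182.79], [270.4, 185.1]]
0.03 [[257.97, 182.35], [270.31, 184.66]]
0.1 [[257.56, 180.88], [269.98, 183.19]]
```

View pics/cmp.png

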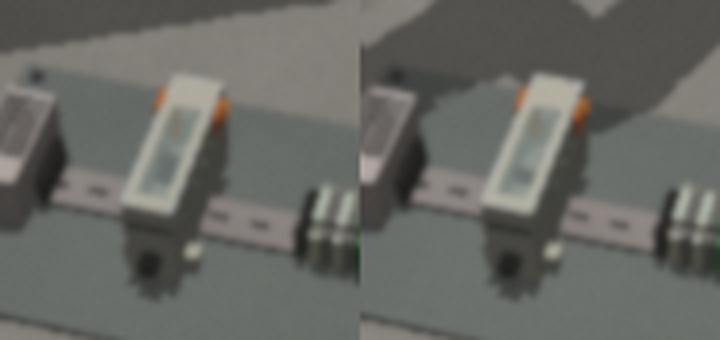

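View pics/top19.png

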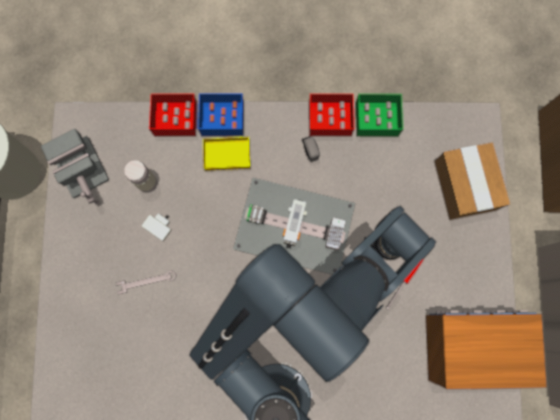

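```bash
python3 - <<'E'
from cell import manip
manip.snapshot("scene"); print(manip.state()['qd'].round(3)); print(manip.finish_job())
E
```

```text
[ 0.039 -0.021  0.055  0.013  0.018  0.008]
the job is handed in; nothing more can be done
None
```

I opened the breaker box, pushed the toggle to ON, snapped the cover shut again and handed the job in at about 28.5 s.

- **Opening:** I squeezed both tabs with the jaws centred by the wrist force. The pull along the rail was about 3 N at first, then near zero after centring. With the tabs still held, I swung the cover along its hinge arc, and it rested at about 2.0 rad.
- **Toggle:** I pushed it towards the hinge until it stopped moving; the sideways force was then about 9 N. The picture afterwards shows it leaning to the hinge.
- **Closing:** I swept the cover over from behind until it fell onto the catches, then pressed it near the tabs. The force rose to 12 N, dropped to 5 N as it snapped, and I stopped at about 16 N with the fingertip at 93 mm.

**Last checks:**
- **Cover:** its front edge is within 0.2 pixel of the starting picture, where ajar would be about 2 pixels off.
- **Box:** no measurable shift along the rail, since the cover's corners lie within 0.2 pixel (about 0.5 mm) of where they started.
- **Other things on the bench:** they look unmoved by eye in the top picture, though the arm hides part of the bench there.
- **Arm:** it stood clear of everything when I handed in, though its joints still showed small residual speeds.

One reading disagreed with my estimate: the toggle stopped about 3 mm later than calculated, which I put down to finger thickness. I could not see the toggle itself after closing.

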